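# Lean the polished blank on its sleeved rest

## Task

Get the polished blank ready for the press brake operator: slide the loose nylon sleeve fully down onto the shoulder of the bare post of the blank rest, so that the blank never touches the bare steel post, then lift the plain rectangular blank (the larger plate) out of the slotted stand and lean it on the rest. It stands centred on its short edge, foot on the pad and right up against the toe strip, leaning back squarely on the two sleeves; set it down and lay it back gently, without letting it drop, and leave the dies, template, screw, gauge and finger alone.

Things in the scene. Friction and masses are not known exactly. Their poses are not given: they have to be found in the camera images.
- rest: The blank rest, fixed: an aluminium deck 110 (x) x 170 (y) x 10 mm, with a toe strip and foot pad at its front and two upright posts behind them at x = +30 mm, y = +45 and -45 mm (one bare, one sleeved; which is which varies). Origin at the centre of the deck's underside, on the cart top; x points from its front (the toe strip) to its back, z up.
- rest_toe (a point): On the rest, the middle of the corner between the toe strip's back face and the foot pad (x = -36, y = 0, z = 12 mm from the rest's origin); axes as the rest's. The strip is 160 mm long in y, 8 mm thick, its top 8 mm above this point. The rubber pad is 160 mm long and runs 36 mm back from here, its top 12 mm above the cart.
- post_bare: The bare steel post of the rest, upright, fixed. Origin at the centre of its foot on the deck (10 mm above the cart). A shank 30 mm in diameter rises 40 mm to a shoulder; above it a spigot 18 mm in diameter rises to 98 mm and ends in a cone to 8 mm in diameter at 106 mm (heights above its origin).
- post_bare_shoulder (a point): Centre of the shoulder of the bare post (40 mm above its foot, 50 mm above the cart), on which the sleeve comes to sit; z up.
- post_sleeved: The other post of the rest, the same as the bare one, with its nylon sleeve (34 mm outer diameter, from 40 to 110 mm above its origin) already in place and fixed. Origin at the centre of its foot on the deck (10 mm above the cart).
- sleeve: The loose nylon sleeve: a plain white tube, 34 mm outer and 22 mm inner diameter, 70 mm long, about 45 g, standing on end on the cart. Origin at the centre of its lower end, z along its axis (up).
- sleeve_mid (a point): Middle of the loose sleeve, on its axis, 35 mm from either end; z along the axis.
- blank: The blank: a plain rectangular polished aluminium plate 130 mm wide (y), 170 mm tall (z), 8 mm thick (x), 0.35 to 0.6 kg, the larger of the two plates in the stand, standing on a 130 mm edge in a 10 mm wide slot, in which it may lean up to 0.1 rad either way. Origin at the centre of its bottom edge face; x is normal to the faces, z up along the plate. Its bottom 25 mm are in the slot.
- blank_foot (a point): Centre of the bottom edge face of the blank (same as its origin); z up along the plate.
- blank_top (a point): Centre of the top edge face of the blank, 170 mm from the bottom edge.
- stand: The slotted aluminium stand, fixed: 250 (x) x 150 (y) x 45 mm tall, origin at the centre of its underside on the cart. Six slots run along its y, 25 mm deep (slot floor 20 mm above the cart): V-die sections in the slots at x = -100, -20, 20 and 100 mm, the blank and the template in the slots at x = -60 and 60 mm (which is where varies). The die sections' tops are 95 mm above the cart.
- template: Profile template, leave alone: aluminium plate with a stepped outline, 8 mm thick (x), 90 mm wide (y) at its foot, 160 mm tall, in the other plate slot of the stand. Origin at the centre of its bottom edge face (20 mm above the cart), z up.
- screw: Knurled adjusting screw, leave alone: steel, standing on its knurled head 44 mm in diameter and 24 mm high, threaded shaft 16 mm in diameter up to 92 mm. Origin at the centre of its underside.
- gauge: Brass radius gauge, leave alone: flat, 8 mm thick, 96 mm long (x, from -48 to +48 mm), a round nose 52 mm in diameter at its +x end and a 22 mm wide stem. Origin on its underside at mid length.
- finger: Green anodised back gauge finger, leave alone: 170 mm long (y), 34 mm wide (x), 44 mm tall at most, lying on the cart behind the stand and rest. Origin on its underside near mid length.
- die0: Polished steel V-die section, leave alone: 120 mm long (y), 26 mm wide (x), its tang in a slot of the stand, body from 45 to 95 mm above the cart. Origin at the centre of the tang's underside (25 mm above the cart).
- die1: Polished steel V-die section, leave alone: 100 mm long (y), 26 mm wide (x), its tang in a slot of the stand, body from 45 to 95 mm above the cart. Origin at the centre of the tang's underside (25 mm above the cart).
- die2: Polished steel V-die section, leave alone: 80 mm long (y), 26 mm wide (x), its tang in a slot of the stand, body from 45 to 95 mm above the cart. Origin at the centre of the tang's underside (25 mm above the cart).
- die3: Polished steel V-die section, leave alone: 60 mm long (y), 26 mm wide (x), its tang in a slot of the stand, body from 45 to 95 mm above the cart. Origin at the centre of the tang's underside (25 mm above the cart).
There are look-alikes about, which are no part of the job. Leave any orange look-alike of the blank alone.

How it is judged:
By the outcome, as a careful person would: the job done as asked, in the order asked, and still so for the second after the job is handed in, with the robot touching nothing.
It also fails if it takes over 64 s, if anything falls off the work surface, if the arm or the gripper's body presses on something with over 40 N, if the wrist force passes 120 N, or if a joint passes its speed limit or range.

## Robot

A 7-joint arm with a two-finger parallel gripper is mounted at the origin on the work surface. World frame = base frame: x ahead of the robot, y to its left, z up, the work surface at z = 0. Lengths are in m, angles in rad, forces in N, time in s.
With the tool pointing down it reaches from about 0.35 to 0.9 m from the base axis. Payload 8.1 kg.
Tool frame: the origin (TCP) lies at the very end of the fingers, on their centre line; the grasp point (between the pads) lies 19 mm behind it (arm.grasp_offset is the distance from the TCP to the grasp point, in m); z points along the fingers, y is the direction in which the jaws open and shut (so a half turn about z gives the same grasp; the last joint's range is limited). The gripper opens to 92 mm and grips with 3 to 60 N. Pads are 19 mm wide; open, the fingers measure 130 mm over their backs; the gripper's body (75 mm by 190 mm) begins 47 mm behind the grasp point.
Start: joints at [-1.414, 0.434, 0.025, 1.573, -0.012, 1.134, -0.075], TCP at [0.161, 0.604, 0.227] pointing down, gripper open.
Joint ranges: [-2.62, 2.62], [-0.44, 2.09], [-1.27, 1.32], [0.08, 2.57], [-1.32, 4.46], [0.12, 2], [-2.74, 2.74]. Speed limits (rad/s): [2.22, 2.22, 3.01, 3.01, 3.14, 3.14, 3.14].

## Interface

Orientations are given as a rotation vector (axis times angle).
In Python, from cell import arm, eyes, workorder gives the robot as it stands.
- The arm moves only by the shell command python3 -m inch 'ROWS' [FORCE]. ROWS is JSON, a list that holds one entry, the list of rows, each a list of 5 numbers: the closure, from 0 (fully open) to 1 (shut), then the shift along the tool's x, y, z in mm, then the turn about the tool's z in degrees. A call has 1 to 12 rows; each row shifts and turns the pose as measured when the row begins, along the tool's axes as they then stand; what a row does not reach is not made up. A row lasts 1/10 s, in which the tool goes at most 50 mm and 8.59 degrees, less where a joint would pass 70% of its speed; a pose out of reach is approached as far as the arm can. A call with a gripper value outside its range is refused whole. The fingers move at their own pace and stop on an object; FORCE is the grip in N (left out, the last holds). Time passes only in rows, so rows that do not move let the fingers close. It gives the time, the measured TCP pose, the force and the opening at its end, in the units of the state.
- arm.observe(): the state, without advancing time (a new reading comes with each control period).
- eyes.get_image(name): name is "scene" or "top" or "wrist"; returns a dict with "frame" (400x640x3 uint8, blue, green, red), "intrinsics" (3x3 intrinsics, pixels), "rvec" (rotation vector, rad) and "tvec" (3), from world to camera coordinates, as OpenCV has them; the wrist camera has in their place "T_tool_cam" (4x4, takes a point from camera to tool coordinates, whose origin is the TCP and whose axes are the flange's). Camera axes: x right, y down, z forward; pixel columns grow to the right and rows downward; lengths in m; the calibration is good to about 2 mm. The wrist camera is an equidistant fisheye: a pixel r from the principal point sees the ray r / f radians off the axis. A picture is of the moment at which its call begins: read the wrist's pose just before it. There is no depth.
- workorder.sign_off(): hands the job in, once; it reports no verdict.
The state is a dict: "clock": time; "joints": joint angles; "dq": joint speeds; "joint_efforts": joint torques, N m; "position": TCP position; "ee_rot": TCP orientation; "force": force on the tool from outside, world axes, zero at the start; "ft_torque": the same for the moment, N m; "width": opening from 0.0 (shut) to 1.0 (fully open).
Only numpy, scipy, OpenCV 4.12 (cv2) and the standard library are available. Lean on these libraries where they do the work, as an engineer would, in place of code of your own. Each camera call takes 0.05 s, during which the arm holds its last target.

## Working session

There is one attempt and no reset: what is moved stays moved. The work goes in short steps, Python scripts to look and compute and a shell command to move; the robot and the scene stay as the last step left them, time stands still between calls to the robot, and variables do not carry over. Pictures are saved under pics/ and viewed, and the job is handed in when it is done.

```bash
ls; mkdir -p pics
python3 - <<'E'
from cell import arm, eyes
import cv2
s=arm.observe();print(s)
for n in("scene","top","wrist"):
    d=eyes.get_image(n);cv2.imwrite(f"pics/{n}0.png",d["frame"])
    print(n,{k:v for k,v in d.items() if k!="frame"})
E
```

```text
pics
{'clock': 0.0, 'joints': array([-1.41357849,  0.43520556,  0.02498213,  1.5740903 , -0.01155444,
        1.13393046, -0.07514241]), 'dq': array([ 3.17955786e-04, -4.05368284e-04,  2.26659098e-03, -3.13667568e-04,
       -1.39303351e-04, -7.16117194e-04, -7.01307005e-05]), 'joint_efforts': array([ 1.36647395e-03, -6.67841792e+01,  9.85697508e-01, -3.14446235e+01,
       -6.04441040e-02,  4.28821868e-02,  1.77766851e-04]), 'position': array([0.16051477, 0.60353779, 0.2259585 ]), 'ee_rot': array([-4.07129790e-01, -3.11508718e+00,  2.34040963e-03]), 'force': array([ 0.40657757, -0.4612624 , -0.10288845]), 'ft_torque': array([-0.02123732, -0.04669573, -0.01883301]), 'width': 0.9985070412092334}
scene {'intrinsics': array([[471.45648218,   0.        , 323.66175292],
       [  0.        , 471.45648218, 194.30511076],
       [  0.        ,   0.        ,   1.        ]]), 'rvec': array([ 2.49107096,  0.72274254, -0.22645844]), 'tvec': array([-0.52085848, -0.14133484,  1.3991569 ])}
top {'intrinsics': array([[443.13957085,   0.        , 320.73790981],
       [  0.        , 443.13957085, 201.89956715],
       [  0.        ,   0.        ,   1.        ]]), 'rvec': array([ 2.16969959, -2.17115567,  0.10571443]), 'tvec': array([0.04934165, 0.59625172, 1.34457378])}
wrist {'intrinsics': array([[309.70691629,   0.        , 317.21535479],
       [  0.        , 309.70691629, 196.92594308],
       [  0.        ,   0.        ,   1.        ]]), 'T_tool_cam': array([[-1.38262000e-03, -9.52210739e-01, -3.05438697e-01,
         8.29947710e-02],
       [ 9.99998482e-01, -9.92572988e-04, -1.43229803e-03,
         6.64950898e-04],
       [ 1.06067936e-03, -3.05440214e-01,  9.52210665e-01,
        -1.58358673e-01],
       [ 0.00000000e+00,  0.00000000e+00,  0.00000000e+00,
         1.00000000e+00]])}
```

View pics/scene0.png

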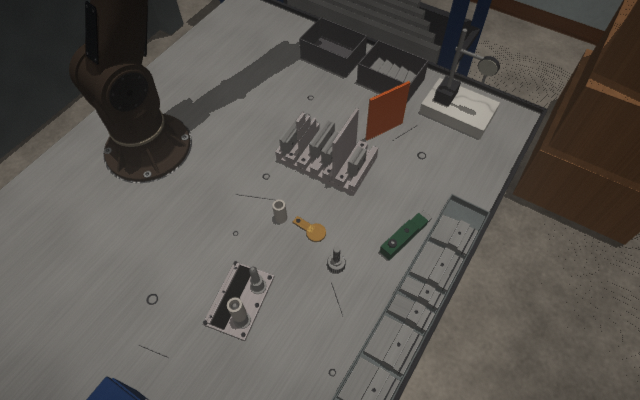

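View pics/top0.png

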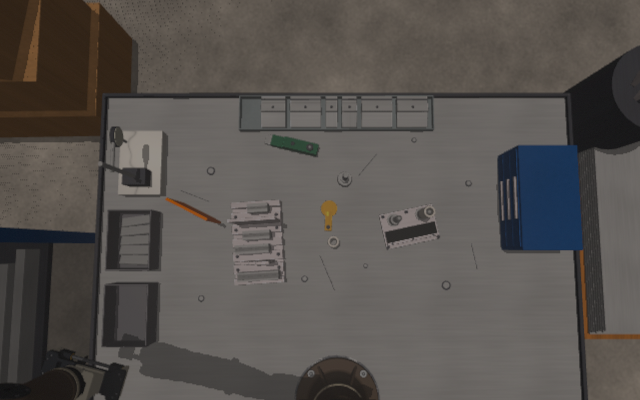

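View pics/wrist0.png

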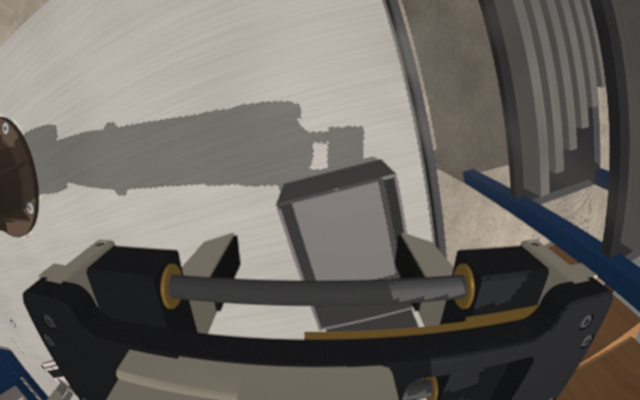

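```bash
cat > h.py <<'E'
import numpy as np, cv2
from cell import arm, eyes
def cam(d):
    R=cv2.Rodrigues(d["rvec"])[0]; return R,d["tvec"].ravel(),d["intrinsics"]
def ray(d,u,v):
    R,t,K=cam(d); return -R.T@t, R.T@np.linalg.inv(K)@np.array([u,v,1.])
def plane(d,u,v,z):
    c,r=ray(d,u,v); return c+r*(z-c[2])/r[2]
def proj(d,P):
    R,t,K=cam(d); return cv2.projectPoints(np.array(P,float).reshape(-1,3),d["rvec"],d["tvec"],K,None)[0].reshape(-1,2)
def tri(d1,p1,d2,p2):
    c1,r1=ray(d1,*p1);c2,r2=ray(d2,*p2);r1/=np.linalg.norm(r1);r2/=np.linalg.norm(r2)
    A=np.stack([r1,-r2],1);s=np.linalg.lstsq(A,c2-c1,rcond=None)[0]
    a=c1+s[0]*r1;b=c2+s[1]*r2;return (a+b)/2,np.linalg.norm(a-b)
def crop(f,x0,y0,x1,y1,k,name):
    cv2.imwrite(f"pics/{name}.png",cv2.resize(f[y0:y1,x0:x1],None,fx=k,fy=k,interpolation=cv2.INTER_CUBIC))
def wproj(d,p,rot,P):
    # world->wrist px (equidistant)
    R=cv2.Rodrigues(np.array(rot))[0];T=d["T_tool_cam"];K=d["intrinsics"]
    out=[]
    for X in np.reshape(P,(-1,3)):
        q=T[:3,:3].T@(R.T@(X-p)-T[:3,3]);th=np.arctan2(np.hypot(q[0],q[1]),q[2]);ph=np.arctan2(q[1],q[0])
        out.append([K[0,2]+K[0,0]*th*np.cos(ph),K[1,2]+K[1,1]*th*np.sin(ph)])
    return np.array(out)
def wray(d,p,rot,u,v):
    R=cv2.Rodrigues(np.array(rot))[0];T=d["T_tool_cam"];K=d["intrinsics"]
    a=(u-K[0,2])/K[0,0];b=(v-K[1,2])/K[1,1];th=np.hypot(a,b);s=np.sin(th)/max(th,1e-9)
    q=np.array([a*s,b*s,np.cos(th)])
    return R@T[:3,3]+p, R@T[:3,:3]@q
def wplane(d,p,rot,u,v,z):
    c,r=wray(d,p,rot,u,v);return c+r*(z-c[2])/r[2]
def st():
    s=arm.observe();R=cv2.Rodrigues(s["ee_rot"])[0]
    print("t",round(s["clock"],2),"p",s["position"].round(4),"xax",R[:,0].round(3),"yax",R[:,1].round(3),"z",R[:,2].round(3),"F",s["force"].round(2),"w",round(s["width"]*92,1),"j",s["joints"].round(2));return s,R
E
python3 - <<'E'
from h import *
s,R=st()
f=cv2.imread("pics/top0.png");crop(f,220,110,440,300,3.6,"topc")
f=cv2.imread("pics/scene0.png");crop(f,190,190,370,345,4,"scenec");crop(f,260,70,430,200,4.5,"scened")
E
```

```text
t 0.15 p [0.1605 0.6036 0.2261] xax [-0.966  0.257 -0.   ] yax [ 0.257  0.966 -0.001] z [-0.    -0.001 -1.   ] F [ 0.17  0.53 -0.98] w 92.4 j [-1.41  0.44  0.02  1.57 -0.01  1.13 -0.08]
```

View pics/topc.png

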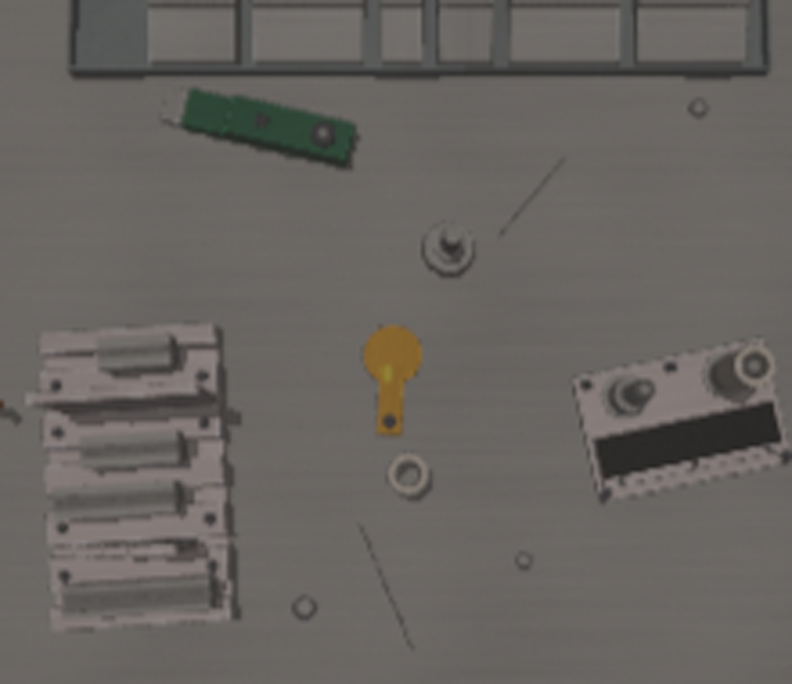

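View pics/scenec.png

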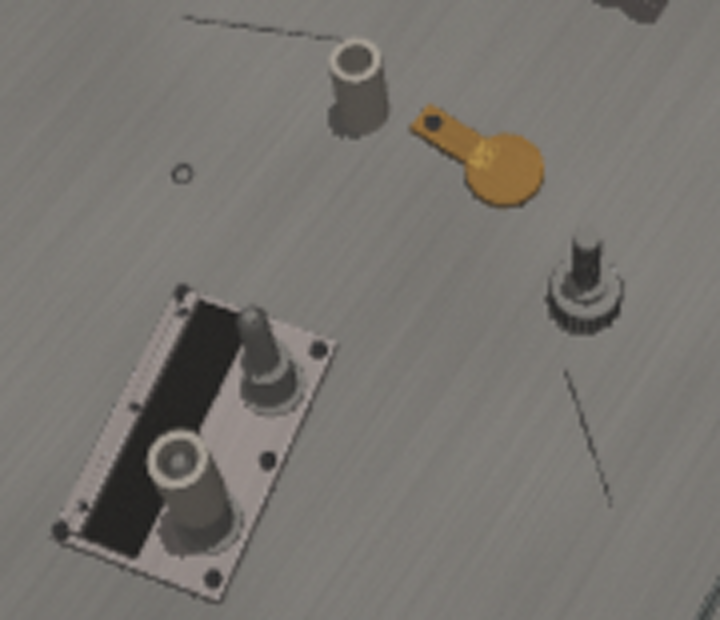

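View pics/scened.png

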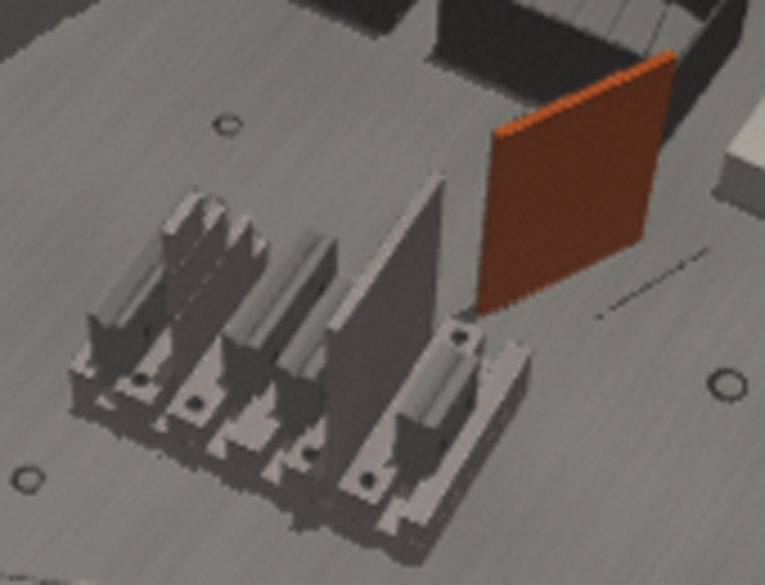

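Run:
```python
from h import *
T=eyes.get_image("top");S=eyes.get_image("scene")
tc=lambda x,y:(x/3.6+220-.4,y/3.6+110-.4)
sc=lambda x,y:(x/4+190-.4,y/4+190-.4)
sd=lambda x,y:(x/4.5+260-.4,y/4.5+70-.4)
print("deck top cam:")
P=[plane(T,*tc(*q),.01) for q in [(573,378),(762,338),(792,462),(602,500)]]
Q=[plane(S,*sc(*q),.01) for q in [(338,345),(220,602),(55,535),(178,285)]]
for a,b in zip(P,Q):print(a.round(4),b.round(4))
for X in (P,Q):
    X=np.array(X);c=X.mean(0);y=X[0]-X[1]+X[3]-X[2];x=X[0]-X[3]+X[1]-X[2];print("c",c.round(4),"yaw",np.arctan2(-y[0],y[1]),np.arctan2(x[1],x[0]))
print("sleeve top",plane(T,*tc(410,475),.07),plane(S,*sc(356,60),.07))
print("bare tip",plane(T,*tc(643,389),.116),plane(S,*sc(253,315),.116))
print("fixed sleeve top",plane(T,*tc(754,366),.12),plane(S,*sc(180,460),.12))
print("stand top corners");
X=[plane(T,*tc(*q),.045) for q in [(41,335),(216,325),(232,620),(53,629)]]
for a in X:print(a.round(4))
X=np.array(X);c=X.mean(0);x=X[0]-X[3]+X[1]-X[2];print(c,np.arctan2(x[1],x[0]))
print("blank top ends scene(z .19)",plane(S,*sd(333,330),.19),plane(S,*sd(438,178),.19))
print("blank top ends top", plane(T,*tc(28,400),.19),plane(T,*tc(238,417),.19))
```

```text
deck top cam:
[ 0.5581 -0.1329  0.01  ] [ 0.5594 -0.1353  0.01  ]
[ 0.5929 -0.2984  0.01  ] [ 0.5942 -0.2992  0.01  ]
[ 0.485  -0.3216  0.01  ] [ 0.4887 -0.3202  0.01  ]
[ 0.4524 -0.1566  0.01  ] [ 0.4505 -0.1565  0.01  ]
c [ 0.5221 -0.2274  0.01  ] yaw 0.20149988278492673 0.21618175123898004
c [ 0.5232 -0.2278  0.01  ] yaw 0.2192636554243251 0.19373253859519868
sleeve top [0.47345235 0.01094934 0.07      ] [0.4751334  0.01159355 0.07      ]
bare tip [ 0.54176147 -0.17528109  0.116     ] [ 0.54321178 -0.17629414  0.116     ]
fixed sleeve top [ 0.55992633 -0.26395074  0.12      ] [ 0.56234684 -0.26539245  0.12      ]
stand top corners
[0.5926 0.324  0.045 ]
[0.6011 0.1751 0.045 ]
[0.3529 0.1596 0.045 ]
[0.3456 0.3092 0.045 ]
[0.47305472 0.24198396 0.045     ] 0.06111434863843151
blank top ends scene(z .19) [0.53840785 0.17442808 0.19      ] [0.53087817 0.30019902 0.19      ]
blank top ends top [0.5290925  0.30326186 0.19      ] [0.51612079 0.14416705 0.19      ]
```

Candidates (scene picture). For the sleeve: the loose tube at (279,210), the fixed sleeve at (235,312) and the screw at (337,260). I take the tube standing alone on the cart at (279,210). For the blank: the plain grey plate in the +60 slot at (345,145), the stepped template at (308,125) and the orange plate at (388,110). I take the plain grey one, and the close crops above confirm both choices.

```bash
python3 -m inch '[[[0,0,0,-4,7.9],[0,0,0,-4,7.9],[0,0,0,-4,7.9],[0,0,0,-4,7.9],[0,0,0,-4,7.9],[0,0,0,-4,7.9],[0,0,0,-4,7.9],[0,0,0,-4,7.9]]]' 20
python3 - <<'E'
from h import *
s,R=st();print((R.T@(np.array([.45,.011,.2])-s["position"])*1000).round(1))
E
```

```text
clock: 1.05
position: [0.1603, 0.6025, 0.2576]
ee_rot: [2.028, 2.397, -0.007]
force: [-0.4, 0.2, 0.6]
width: 1.0
t 1.05 p [0.1603 0.6025 0.2576] xax [-0.166  0.986 -0.004] yax [ 0.986  0.166 -0.002] z [-0.001 -0.005 -1.   ] F [-0.44  0.16  0.56] w 92.0 j [-1.59  0.42  0.28  1.55 -0.12  1.2  -1.12]
[-631.   187.9   59.8]
```

```bash
python3 -m inch '[[[0,-46,14,0,0],[0,-46,14,0,0],[0,-46,14,0,0],[0,-46,14,0,0],[0,-46,14,0,0],[0,-46,14,0,0],[0,-46,14,0,0],[0,-46,14,0,0],[0,-46,14,0,0],[0,-46,14,0,0],[0,-46,14,0,0],[0,-46,14,0,0]]]'
python3 - <<'E'
from h import *
s,R=st();print((R.T@(np.array([.474,.011,.2])-s["position"])*1000).round(1))
E
```

```text
clock: 2.25
position: [0.4201, 0.0726, 0.2578]
ee_rot: [-2.019, -2.404, -0.004]
force: [1.2, 1.3, 0.4]
width: 0.999
t 2.25 p [0.4201 0.0726 0.2578] xax [-0.173  0.985  0.003] yax [0.985 0.173 0.001] z [ 0.     0.003 -1.   ] F [1.2  1.3  0.36] w 91.9 j [-0.94  0.06  0.7   2.02 -0.04  1.08 -0.05]
[-70.2  42.4  57.7]
```

Run:
```python
from h import *
s,R=st();d=eyes.get_image("wrist");cv2.imwrite("pics/w1.png",d["frame"]);np.savez("w1.npz",p=s["position"],r=s["ee_rot"])
print(wproj(d,s["position"],s["ee_rot"],[[.4743,.0113,.07],[.4743,.0113,0],[.5428,-.1774,.116],[.5613,-.2655,.12],[.5428,-.1774,.05]]).round(1))
```

```text
t 2.25 p [0.4201 0.0726 0.2578] xax [-0.173  0.985  0.003] yax [0.985 0.173 0.001] z [ 0.     0.003 -1.   ] F [1.2  1.3  0.36] w 91.9 j [-0.94  0.06  0.7   2.02 -0.04  1.08 -0.05]
[[352.  230. ]
 [346.8 210.4]
 [371.6 366.8]
 [367.7 402.8]
 [365.9 336.7]]
```

View pics/w1.png

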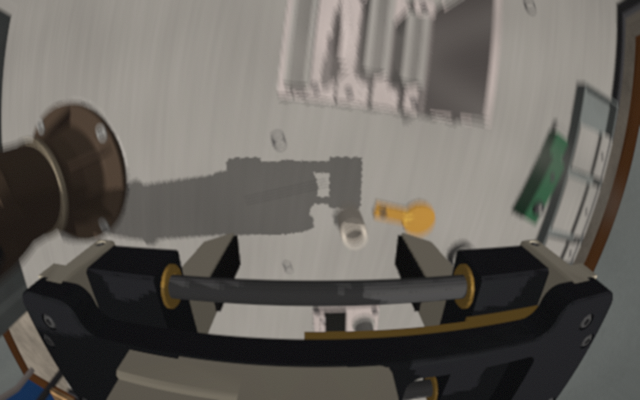

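Run:
```python
from h import *
s,R=st();
d=eyes.get_image("wrist");print(wplane(d,s["position"],s["ee_rot"],353,234,.07),wplane(d,s["position"],s["ee_rot"],353,230,.07))
print((R.T@(np.array([.4743,.0105,.028])-s["position"])*1000).round(1))
```

```text
t 2.3 p [0.4231 0.065  0.2584] xax [-0.166  0.986  0.   ] yax [0.986 0.166 0.003] z [ 0.003  0.001 -1.   ] F [ 2.23 -7.28  0.93] w 92.3 j [-0.93  0.06  0.71  2.02 -0.04  1.08 -0.04]
[ 0.48001043 -0.00248488  0.07      ] [0.47888298 0.00282279 0.07      ]
[-62.4  40.7 230.5]
```

```bash
python3 -m inch '[[[0,-31,20,40,0],[0,-31,20,40,0],[0,0,0,30,0],[0,0,0,0,0],[0,0,0,0,0]]]'
python3 - <<'E'
from h import *
s,R=st();d=eyes.get_image("wrist");cv2.imwrite("pics/w2.png",d["frame"])
print(wproj(d,s["position"],s["ee_rot"],[[.4743,.0113,.07],[.4743,.0113,0],[.5428,-.1774,.116],[.5613,-.2655,.12]]).round(1))
print((R.T@(np.array([.4743,.011,.028])-s["position"])*1000).round(1))
E
```

```text
clock: 2.85
position: [0.4705, 0.0186, 0.1544]
ee_rot: [2.031, 2.393, 0.012]
force: [-0.7, 0.7, 0.4]
width: 0.997
t 2.85 p [0.4705 0.0186 0.1544] xax [-0.163  0.987  0.003] yax [0.987 0.163 0.008] z [ 0.007  0.004 -1.   ] F [-0.71  0.7   0.43] w 91.7 j [-0.73  0.31  0.73  2.08 -0.28  0.84  0.33]
[[319.3 212.3]
 [318.4 189. ]
 [354.6 401.1]
 [352.2 440.6]]
[ -8.4   1.5 126.4]
```

View pics/w2.png

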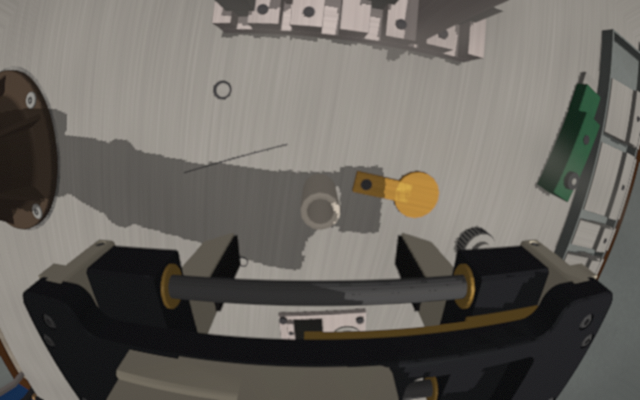

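```bash
python3 -m inch '[[[0,-4,1,30,0],[0,-4,1,30,0],[0,0,0,30,0],[0,0,0,25,0],[0,0,0,10,0],[0,0,0,0,0]]]'
python3 - <<'E'
from h import *
s,R=st()
print((R.T@(np.array([.4744,.0115,.028])-s["position"])*1000).round(1))
E
```

```text
clock: 3.5
position: [0.4826, 0.0206, 0.0361]
ee_rot: [2.012, 2.401, 0.042]
force: [0.2, 0.5, 0.3]
width: 1.0
t 3.5 p [0.4826 0.0206 0.0361] xax [-0.175  0.985  0.011] yax [0.984 0.175 0.026] z [ 0.024  0.015 -1.   ] F [0.25 0.51 0.26] w 92.0 j [-0.55  0.51  0.54  2.16 -0.52  0.57  0.55]
[-7.6 -9.9  7.8]
```

```bash
python3 -m inch '[[[0,-4,-5,0,0],[0,-3,-4,3,0],[0,0,0,3,0]]]'
python3 - <<'E'
from h import *
s,R=st()
print((R.T@(np.array([.4744,.0115,.028])-s["position"])*1000).round(1))
E
```

```text
clock: 3.8
position: [0.477, 0.0129, 0.0334]
ee_rot: [2.008, 2.401, 0.051]
force: [-0.4, -0.1, -0.4]
width: 1.003
t 3.8 p [0.477  0.0129 0.0334] xax [-0.177  0.984  0.012] yax [0.984 0.177 0.032] z [ 0.03   0.017 -0.999] F [-0.36 -0.12 -0.4 ] w 92.3 j [-0.53  0.5   0.53  2.18 -0.53  0.54  0.58]
[-0.9 -3.   5.3]
```

```bash
python3 -m inch '[[[0,0,-2,4,0],[0,0,-2,4,0]]]';python3 -c "
from h import *
st()"; python3 -m inch '[[[0,0,0,0,0],[0,0,0,0,0],[0,0,0,0,0]]]'
python3 - <<'E'
from h import *
s,R=st()
print((R.T@(np.array([.4744,.0115,.028])-s["position"])*1000).round(1))
E
```

```text
clock: 4.0
position: [0.4741, 0.0124, 0.0259]
ee_rot: [2.007, 2.399, 0.054]
force: [-0.4, 0.5, 0.5]
width: 0.999
t 4.0 p [0.4741 0.0124 0.0259] xax [-0.177  0.984  0.012] yax [0.984 0.176 0.035] z [ 0.032  0.018 -0.999] F [-0.43  0.51  0.46] w 91.9 j [-0.51  0.51  0.51  2.2  -0.54  0.52  0.6 ]
clock: 4.3
position: [0.4734, 0.0123, 0.0253]
ee_rot: [2.008, 2.4, 0.053]
force: [0.4, -0.1, -0.2]
width: 0.999
t 4.3 p [0.4734 0.0123 0.0253] xax [-0.177  0.984  0.012] yax [0.984 0.176 0.034] z [ 0.031  0.018 -0.999] F [ 0.39 -0.08 -0.22] w 91.9 j [-0.51  0.51  0.51  2.2  -0.54  0.52  0.6 ]
[-0.9  0.9 -2.7]
```

```bash
python3 -m inch '[[[0,0,0,-20,0],[0,0,0,-20,0],[0,0,0,0,0]]]';python3 -c "
from h import *
st()"; python3 -m inch '[[[0,0,0,8,0],[0,0,0,8,0],[0,0,0,8,0],[0,0,0,8,0],[0,0,0,4,0],[0,0,0,0,0]]]'
python3 - <<'E'
from h import *
s,R=st()
print((R.T@(np.array([.4744,.0115,.028])-s["position"])*1000).round(1))
E
```

```text
clock: 4.6
position: [0.4719, 0.0113, 0.066]
ee_rot: [2.009, 2.4, 0.05]
force: [0.6, -0.4, -0.0]
width: 0.998
t 4.6 p [0.4719 0.0113 0.066 ] xax [-0.176  0.984  0.012] yax [0.984 0.176 0.032] z [ 0.029  0.017 -0.999] F [ 0.63 -0.4  -0.02] w 91.8 j [-0.58  0.44  0.6   2.18 -0.46  0.61  0.53]
clock: 5.2
position: [0.4714, 0.0121, 0.0239]
ee_rot: [2.01, 2.402, 0.045]
force: [0.2, 0.2, 0.4]
width: 1.0
t 5.2 p [0.4714 0.0121 0.0239] xax [-0.177  0.984  0.012] yax [0.984 0.176 0.028] z [ 0.026  0.016 -1.   ] F [0.22 0.24 0.36] w 92.0 j [-0.51  0.52  0.52  2.2  -0.54  0.52  0.6 ]
[-1.1  3.  -4. ]
```

```bash
python3 -m inch '[[[0,-1,3,-4,0],[0.3,0,0,0,0],[0.6,0,0,0,0],[0.8,0,0,0,0],[0.8,0,0,0,0],[0.8,0,0,0,0],[0.8,0,0,0,0],[0.8,0,0,0,0],[0.8,0,0,0,0]]]' 20;python3 -c "
from h import *
st()"
```

```text
clock: 6.1
position: [0.4752, 0.0116, 0.0291]
ee_rot: [2.009, 2.402, 0.047]
force: [-0.3, -0.6, 3.9]
width: 0.372
t 6.1 p [0.4752 0.0116 0.0291] xax [-0.177  0.984  0.012] yax [0.984 0.176 0.029] z [ 0.027  0.017 -0.999] F [-0.27 -0.6   3.93] w 34.2 j [-0.52  0.51  0.53  2.19 -0.53  0.54  0.59]
```

```bash
python3 -m inch '[[[0.8,0,0,-6,0],[0.8,0,0,-12,0],[0.8,0,0,-16,0],[0.8,0,0,-20,0],[0.8,0,0,-20,0],[0.8,0,0,-20,0],[0.8,0,0,-20,0],[0.8,0,0,-16,0],[0.8,0,0,-10,0],[0.8,0,0,0,0]]]';python3 - <<'E'
from h import *
s,R=st()
print((R.T@(np.array([.5425,-.1765,.166])-s["position"])*1000).round(1))
E
```

```text
clock: 7.1
position: [0.47, 0.0072, 0.1805]
ee_rot: [2.014, 2.398, 0.048]
force: [0.3, -0.3, -0.5]
width: 0.379
t 7.1 p [0.47   0.0072 0.1805] xax [-0.173  0.985  0.012] yax [0.985 0.173 0.029] z [ 0.027  0.017 -0.999] F [ 0.29 -0.35 -0.51] w 34.8 j [-0.74  0.25  0.76  2.06 -0.25  0.88  0.34]
[-193.7   39.2   13.4]
```

```bash
python3 -m inch '[[[0.8,-10,2,0,0],[0.8,-16,3,0,0],[0.8,-18,4,0,0],[0.8,-20,4,0,0],[0.8,-20,4,0,0],[0.8,-20,4,0,0],[0.8,-20,4,0,0],[0.8,-20,4,0,0],[0.8,-18,3,0,0],[0.8,-12,3,0,0],[0.8,-6,1,0,0],[0.8,0,0,0,0]]]';python3 - <<'E'
from h import *
s,R=st()
print((R.T@(np.array([.5428,-.177,.166])-s["position"])*1000).round(1))
for n in("scene","top","wrist"):
    d=eyes.get_image(n);cv2.imwrite(f"pics/{n}3.png",d["frame"])
    if n=="scene":crop(d["frame"],180,180,340,340,5,"s3")
    if n=="top":crop(d["frame"],360,170,460,260,8,"t3")
E
```

```text
clock: 8.3
position: [0.5339, -0.1786, 0.1687]
ee_rot: [-2.022, -2.403, -0.028]
force: [0.3, -0.6, -0.4]
width: 0.372
t 8.3 p [ 0.5339 -0.1786  0.1687] xax [-0.171  0.985  0.012] yax [0.985 0.171 0.013] z [ 0.011  0.014 -1.   ] F [ 0.33 -0.64 -0.42] w 34.2 j [-0.28  0.45  0.73  1.85 -0.38  0.98  0.79]
[-0.   9.   2.8]
```

View pics/s3.png

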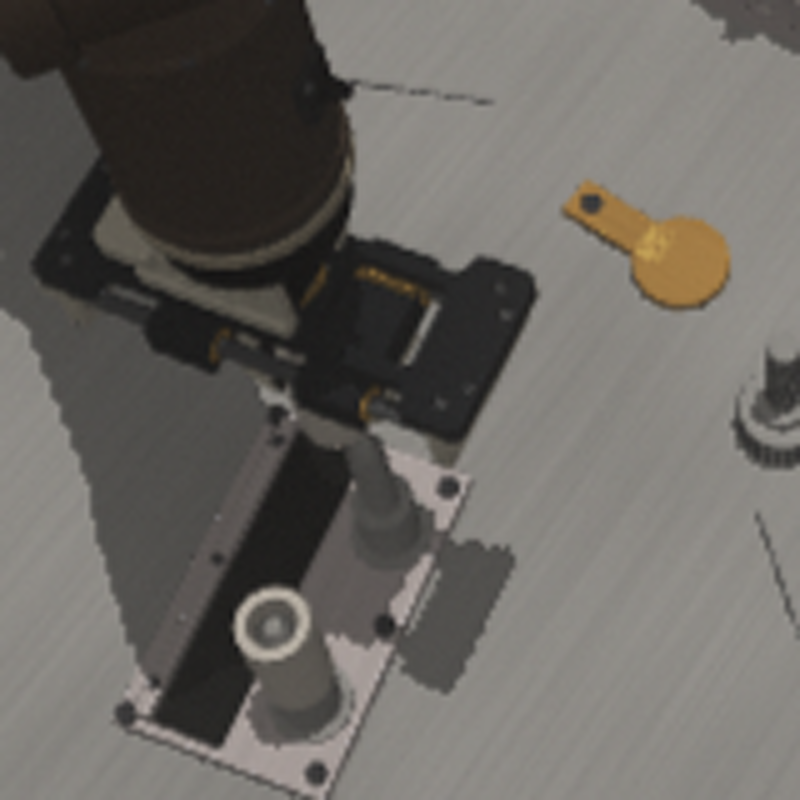

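View pics/wrist3.png

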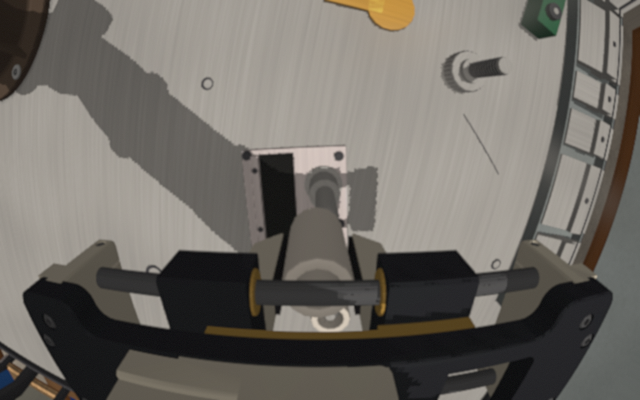

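View pics/t3.png

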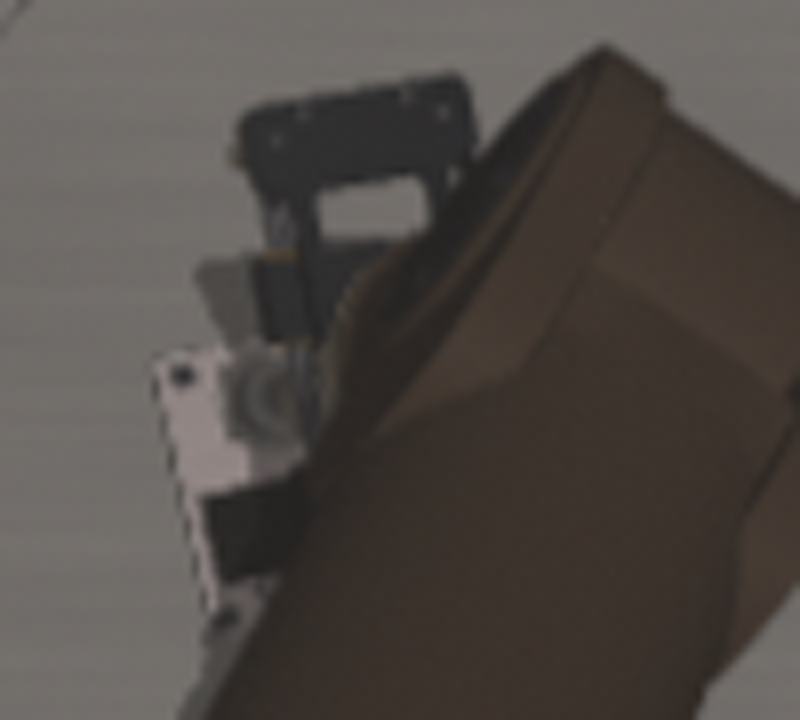

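```bash
python3 -m inch '[[[0.8,0,5,0,0],[0.8,0,4,0,0],[0.8,0,0,0,0]]]'
python3 - <<'E'
from h import *
s,R=st()
print((R.T@(np.array([.5428,-.177,.166])-s["position"])*1000).round(1))
d=eyes.get_image("wrist");f=d["frame"].copy()
p,r=s["position"],s["ee_rot"]
def circ(c,z,rad,col):
    a=np.linspace(0,2*np.pi,60);P=np.stack([c[0]+rad*np.cos(a),c[1]+rad*np.sin(a),0*a+z],1)
    q=wproj(d,p,r,P);
    return q
g=cv2.resize(f[140:260,240:400],None,fx=5,fy=5,interpolation=cv2.INTER_CUBIC);cv2.imwrite("pics/w4raw.png",g)
for c,z,rad,col in [((.5428,-.177),.01,.015,(0,255,0)),((.5428,-.177),.05,.015,(0,255,255)),((.5428,-.177),.05,.009,(255,255,0))]:
    q=(circ(c,z,rad,col)-[240,140]+.5)*5-.5;cv2.polylines(g,[q.astype(int)],True,col,1)
b=p+R@[0,0,.0291]
a=np.linspace(0,2*np.pi,60)
q=wproj(d,p,r,[b+R@[.017*np.cos(t),.017*np.sin(t),0] for t in a]);cv2.polylines(g,[((q-[240,140]+.5)*5-.5).astype(int)],True,(0,0,255),1)
cv2.imwrite("pics/w4.png",g)
E
```

```text
clock: 8.75
position: [0.5438, -0.1724, 0.1692]
ee_rot: [-2.015, -2.408, -0.032]
force: [-0.4, 0.3, -0.5]
width: 0.375
t 8.75 p [ 0.5438 -0.1724  0.1692] xax [-0.176  0.984  0.015] yax [0.984 0.176 0.014] z [ 0.012  0.017 -1.   ] F [-0.44  0.28 -0.51] w 34.5 j [-0.29  0.46  0.73  1.83 -0.39  0.99  0.78]
[-4.4 -1.8  3.1]
```

View pics/w4raw.png

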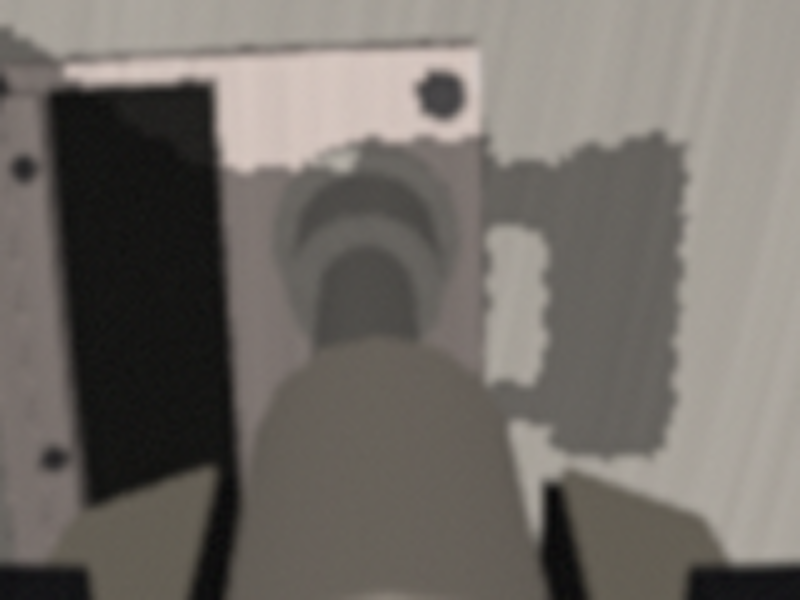

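View pics/w4.png

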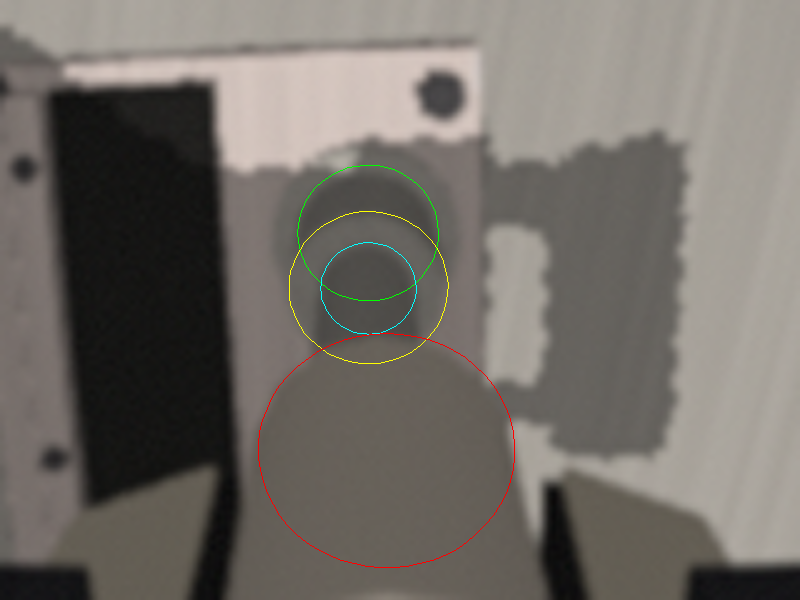

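```bash
python3 -m inch '[[[0.8,-3,-1,0,0],[0.8,-2,-1,0,0],[0.8,0,0,0,0],[0.8,0,0,5,0],[0.8,0,0,8,0],[0.8,0,0,5,0],[0.8,0,0,0,0]]]'
python3 - <<'E'
from h import *
s,R=st()
print((R.T@(np.array([.5425,-.1773,.079])-s["position"])*1000).round(1))
b=s["position"]+R@[0,0,.029];print(b)
E
```

```text
clock: 9.5
position: [0.5421, -0.1777, 0.1493]
ee_rot: [-2.014, -2.407, -0.032]
force: [-1.0, -0.0, 0.2]
width: 0.376
t 9.5 p [ 0.5421 -0.1777  0.1493] xax [-0.176  0.984  0.015] yax [0.984 0.176 0.014] z [ 0.011  0.017 -1.   ] F [-0.96 -0.04  0.21] w 34.5 j [-0.26  0.49  0.71  1.85 -0.41  0.95  0.81]
[-0.7 -0.5 70.3]
[ 0.54242436 -0.17718578  0.12034716]
```

```bash
python3 -m inch '[[[0.8,0,0,6,0],[0.8,0,0,8,0],[0.8,0,0,8,0],[0.8,0,0,6,0],[0.8,0,0,0,0]]]'
python3 - <<'E'
from h import *
s,R=st()
print((R.T@(np.array([.5425,-.1773,.079])-s["position"])*1000).round(1))
b=s["position"]+R@[0,0,.029];print(b)
E
```

```text
clock: 10.0
position: [0.5421, -0.1769, 0.1182]
ee_rot: [-2.014, -2.407, -0.031]
force: [-1.4, 0.1, -0.9]
width: 0.374
t 10.0 p [ 0.5421 -0.1769  0.1182] xax [-0.177  0.984  0.015] yax [0.984 0.176 0.013] z [ 0.01   0.017 -1.   ] F [-1.36  0.14 -0.89] w 34.4 j [-0.24  0.53  0.68  1.88 -0.45  0.89  0.84]
[-1.1 -0.2 39.2]
[ 0.5424289  -0.17640426  0.08921677]
```

Sleeve is over the spigot without resistance; continue down.

```bash
python3 -m inch '[[[0.8,-1,0,6,0],[0.8,0,0,8,0],[0.8,0,0,8,0],[0.8,0,0,6,0],[0.8,0,0,4,0],[0.8,0,0,3,0],[0.8,0,0,0,0]]]'
python3 - <<'E'
from h import *
s,R=st()
print((R.T@(np.array([.5425,-.1773,.079])-s["position"])*1000).round(1))
b=s["position"]+R@[0,0,.029];print(b)
E
```

```text
clock: 10.7
position: [0.5428, -0.1775, 0.0799]
ee_rot: [-2.014, -2.407, -0.031]
force: [0.4, 0.0, -0.2]
width: 0.371
t 10.7 p [ 0.5428 -0.1775  0.0799] xax [-0.176  0.984  0.015] yax [0.984 0.176 0.013] z [ 0.01   0.017 -1.   ] F [ 0.36  0.05 -0.18] w 34.1 j [-0.21  0.58  0.64  1.91 -0.5   0.81  0.88]
[ 0.2 -0.3  0.9]
[ 0.54305582 -0.17695891  0.05092012]
```

```bash
python3 -m inch '[[[0.8,0,0,1.5,0],[0.8,0,0,1.5,0]]]'; python3 -m inch '[[[0.5,0,0,0,0],[0.3,0,0,0,0],[0.2,0,0,0,0],[0.2,0,0,0,0],[0.2,0,0,0,0]]]'
python3 - <<'E'
from h import *
s,R=st()
d=eyes.get_image("wrist");crop(d["frame"],220,140,420,290,4,"w5")
E
```

```text
clock: 10.9
position: [0.5429, -0.1778, 0.0786]
ee_rot: [-2.014, -2.406, -0.032]
force: [-8.5, 4.6, 28.3]
width: 0.374
clock: 11.4
position: [0.5437, -0.1781, 0.0798]
ee_rot: [-2.016, -2.408, -0.034]
force: [-0.1, -0.5, 0.7]
width: 0.759
t 11.4 p [ 0.5437 -0.1781  0.0798] xax [-0.176  0.984  0.015] yax [0.984 0.176 0.016] z [ 0.013  0.018 -1.   ] F [-0.14 -0.45  0.67] w 69.8 j [-0.21  0.58  0.64  1.91 -0.5   0.81  0.89]
```

View pics/w5.png

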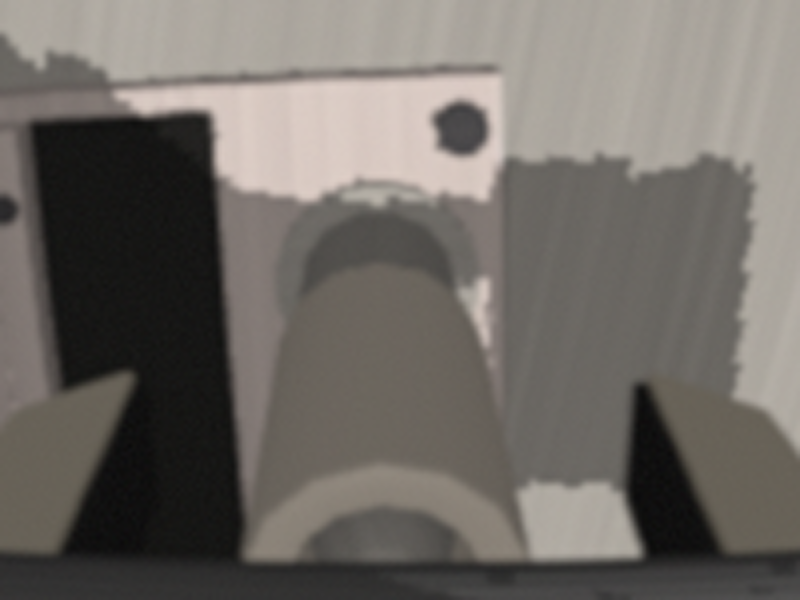

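```bash
python3 -m inch '[[[0.2,0,0,-8,0],[0.2,0,0,-14,0],[0,0,0,-20,0],[0,0,0,-20,0],[0,0,0,-20,0],[0,0,0,-20,0],[0,0,0,-20,0],[0,0,0,-15,0],[0,0,0,-10,0],[0,20,0,-5,0],[0,40,0,0,0],[0,45,0,0,0]]]';python3 -m inch '[[[0,40,0,0,0],[0,40,0,0,0],[0,40,0,0,0],[0,40,0,0,0],[0,40,0,0,0],[0,20,0,0,0],[0,0,0,0,0]]]'
python3 - <<'E'
from h import *
s,R=st()
T=eyes.get_image("top");S=eyes.get_image("scene");
crop(S["frame"],190,220,330,345,5,"s5");crop(T["frame"],370,190,450,255,9,"t5");crop(S["frame"],260,70,430,200,4.5,"s5b")
E
```

```text
clock: 12.65
position: [0.5227, -0.0846, 0.2504]
ee_rot: [2.029, 2.388, 0.034]
force: [1.4, 1.3, 0.4]
width: 1.001
clock: 13.35
position: [0.4827, 0.146, 0.2563]
ee_rot: [2.023, 2.394, 0.041]
force: [0.3, -0.0, 0.8]
width: 0.998
t 13.35 p [0.4827 0.146  0.2563] xax [-0.167  0.986  0.012] yax [0.986 0.167 0.024] z [ 0.022  0.015 -1.   ] F [ 0.33 -0.01  0.81] w 91.8 j [-0.98  0.21  0.71  1.88 -0.17  1.08 -0.03]
```

View pics/s5.png

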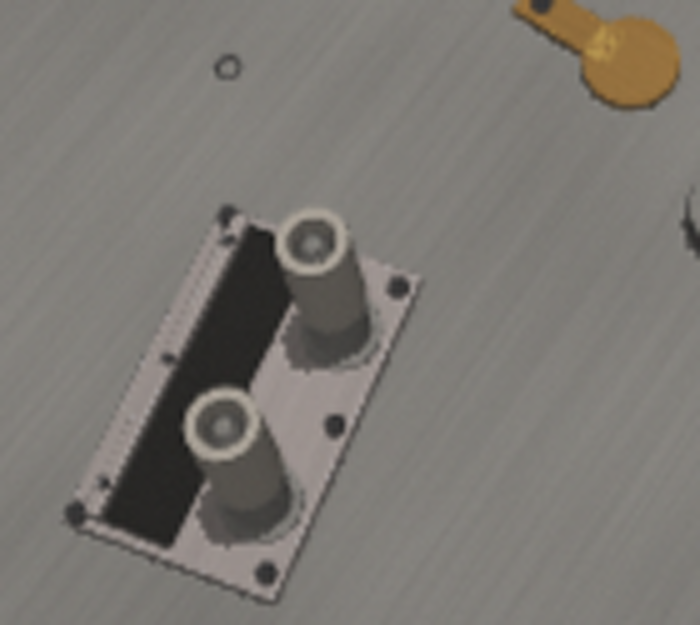

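View pics/s5b.png

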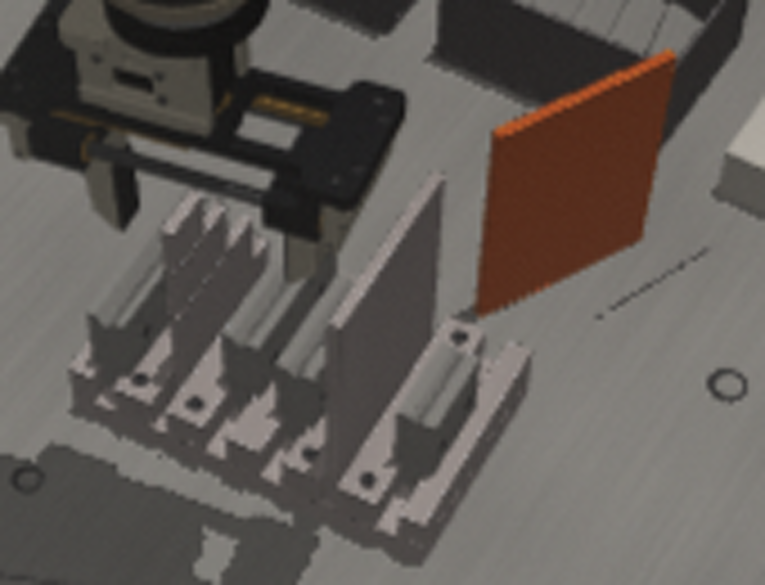

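View pics/t5.png

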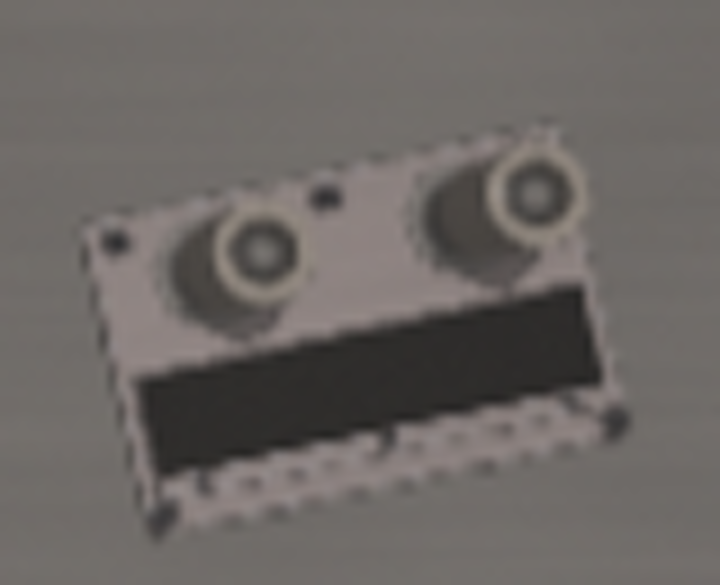

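```bash
python3 -m inch '[[[0,0,0,0,3],[0,0,0,0,3],[0,0,0,0,0]]]'
python3 - <<'E'
from h import *
s,R=st()
print((R.T@(np.array([.5346,.237,.25])-s["position"])*1000).round(1))
E
```

```text
clock: 13.75
position: [0.4844, 0.1369, 0.2571]
ee_rot: [2.161, 2.269, 0.04]
force: [-0.3, 0.7, -0.2]
width: 0.999
t 13.75 p [0.4844 0.1369 0.2571] xax [-0.049  0.999  0.012] yax [0.999 0.048 0.024] z [ 0.023  0.013 -1.   ] F [-0.29  0.74 -0.19] w 91.9 j [-0.99  0.21  0.74  1.88 -0.17  1.08 -0.13]
[97.4 54.8  9.6]
```

```bash
python3 -m inch '[[[0,10,6,0,0],[0,16,9,0,0],[0,20,11,0,0],[0,20,11,0,0],[0,16,9,0,0],[0,10,6,0,0],[0,5,3,0,0],[0,0,0,0,0]]]'
python3 - <<'E'
from h import *
s,R=st()
print((R.T@(np.array([.5346,.237,.25])-s["position"])*1000).round(1))
d=eyes.get_image("wrist");cv2.imwrite("pics/w6.png",d["frame"]);crop(d["frame"],220,200,420,350,4,"w6c")
sc=[.473,.242];c,sn=np.cos(.061),np.sin(.061)
for z,nm in((.19,"top"),(.045,"slot")):
  for y in(-.065,.065):
    P=[sc[0]+.06*c-y*sn,sc[1]+.06*sn+y*c,z];print(nm,P,wproj(d,s["position"],s["ee_rot"],P).round(1))
E
```

```text
clock: 14.55
position: [0.5404, 0.2439, 0.2592]
ee_rot: [2.156, 2.274, 0.041]
force: [-1.1, -0.6, 0.2]
width: 0.999
t 14.55 p [0.5404 0.2439 0.2592] xax [-0.053  0.999  0.013] yax [0.998 0.053 0.024] z [ 0.024  0.014 -1.   ] F [-1.06 -0.63  0.18] w 91.9 j [-1.01  0.39  0.69  1.67 -0.27  1.15 -0.19]
[-6.7 -6.4  8.9]
top [np.float64(0.5368509461069252), np.float64(0.18077862561775887), 0.19] [[307.2 279.2]]
top [np.float64(0.5289258631136936), np.float64(0.3105368356067626), 0.19] [[303.7 124.2]]
slot [np.float64(0.5368509461069252), np.float64(0.18077862561775887), 0.045] [[307.8 218.8]]
slot [np.float64(0.5289258631136936), np.float64(0.3105368356067626), 0.045] [[306.  116.5]]
```

View pics/w6.png

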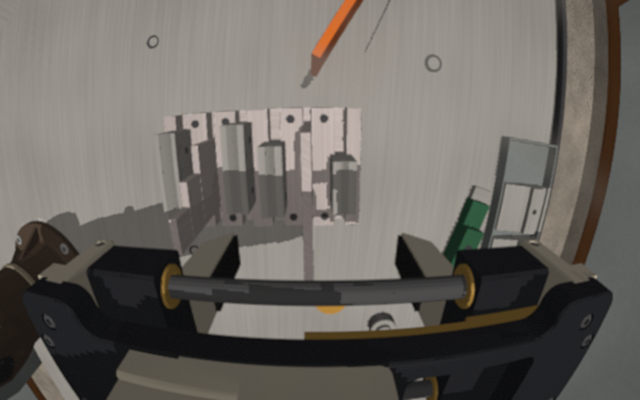

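Run:
```python
from h import *
f=cv2.imread("pics/w6.png");crop(f,250,100,370,300,4,"w6c");cv2.imwrite("pics/w6d.png",cv2.resize(f[110:310,270:350],None,fx=3,fy=3)) 
g=cv2.rotate(f[100:300,270:345],cv2.ROTATE_90_CLOCKWISE);cv2.imwrite("pics/w6e.png",cv2.resize(g,None,fx=4,fy=4,interpolation=cv2.INTER_CUBIC))
```

```text
(no output)
```

View pics/w6e.png

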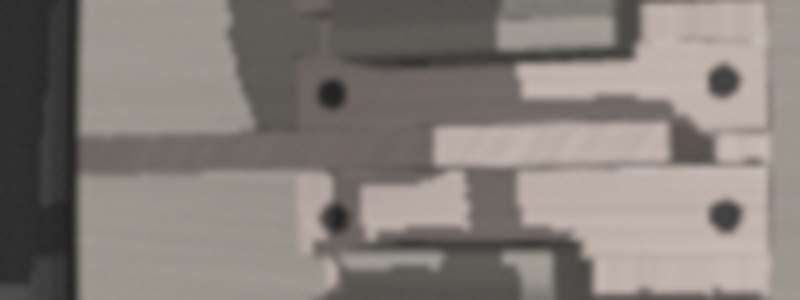

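Run:
```python
from h import *
s,R=st();d=eyes.get_image("wrist");p,r=s["position"],s["ee_rot"]
a=wplane(d,p,r,305.6,131,.19);b=wplane(d,p,r,308.3,276,.19)
for q in((300.6,131),(310.7,131),(304,276),(312.5,276)):print(q,wplane(d,p,r,*q,.19).round(4))
u=(a-b)/np.linalg.norm(a-b);print(a,b,np.arctan2(-u[0],u[1]),"top centre",a-u*.065)
```

```text
t 14.6 p [0.5402 0.2433 0.2592] xax [-0.053  0.999  0.013] yax [0.998 0.052 0.024] z [ 0.024  0.014 -1.   ] F [-0.23  0.21 -0.14] w 92.1 j [-1.01  0.38  0.69  1.67 -0.27  1.15 -0.19]
(300.6, 131) [0.5267 0.3048 0.19  ]
(310.7, 131) [0.5341 0.3051 0.19  ]
(304, 276) [0.5337 0.1833 0.19  ]
(312.5, 276) [0.541  0.1836 0.19  ]
[0.53034124 0.30492827 0.19      ] [0.53743432 0.18344592 0.19      ] 0.05832155712357355 top centre [0.53412999 0.24003879 0.19      ]
```

```bash
python3 -m inch '[[[0,-2,-4,4,0],[0,-2,-3,10,0],[0,0,0,14,0],[0,0,0,16,0],[0,0,0,16,0],[0,0,0,16,0],[0,0,0,12,0],[0,0,0,8,0],[0,0,0,5,0],[0,0,0,0,0]]]'
python3 - <<'E'
from h import *
s,R=st()
print((R.T@(np.array([.5348,.2403,.149])-s["position"])*1000).round(1))
E
```

```text
clock: 15.65
position: [0.5315, 0.2324, 0.152]
ee_rot: [2.167, 2.266, 0.041]
force: [0.1, -0.2, -0.5]
width: 0.999
t 15.65 p [0.5315 0.2324 0.152 ] xax [-0.045  0.999  0.014] yax [0.999 0.044 0.023] z [ 0.022  0.015 -1.   ] F [ 0.07 -0.21 -0.51] w 91.9 j [-0.96  0.47  0.64  1.84 -0.36  0.92 -0.11]
[7.7 3.6 3.2]
```

```bash
python3 -m inch '[[[0,4,2,2,-0.4],[0,4,2,1,-0.4],[0,0,0,0,0]]]'
python3 - <<'E'
from h import *
s,R=st()
print((R.T@(np.array([.5348,.2403,.149])-s["position"])*1000).round(1))
E
python3 -m inch '[[[0.4,0,0,0,0],[0.6,0,0,0,0],[0.75,0,0,0,0],[0.8,0,0,0,0]]]' 12
python3 - <<'E'
from h import *
s,R=st()
E
```

```text
clock: 15.95
position: [0.5364, 0.2419, 0.1503]
ee_rot: [2.149, 2.282, 0.045]
force: [0.5, 0.3, -0.1]
width: 0.997
t 15.95 p [0.5364 0.2419 0.1503] xax [-0.06   0.998  0.015] yax [0.998 0.06  0.025] z [ 0.024  0.016 -1.   ] F [ 0.45  0.29 -0.14] w 91.7 j [-0.96  0.48  0.63  1.82 -0.36  0.92 -0.11]
[-1.5 -1.7  1.3]
clock: 16.35
position: [0.5369, 0.2423, 0.151]
ee_rot: [2.148, 2.282, 0.046]
force: [0.9, 0.1, -0.5]
width: 0.702
t 16.35 p [0.5369 0.2423 0.151 ] xax [-0.06   0.998  0.015] yax [0.998 0.06  0.026] z [ 0.025  0.017 -1.   ] F [ 0.89  0.06 -0.55] w 64.6 j [-0.96  0.48  0.63  1.82 -0.36  0.92 -0.11]
```

```bash
python3 -m inch '[[[0.85,-2,-2,1,0],[0.9,0,0,0,0],[1,0,0,0,0],[1,0,0,0,0],[1,0,0,0,0],[1,0,0,0,0],[1,0,0,0,0],[1,0,0,0,0],[1,0,0,0,0]]]' 12; python3 -c "
from h import *
st()"; python3 -m inch '[[[1,0,0,0,0],[1,0,0,0,0]]]' 30
python3 - <<'E'
from h import *
s,R=st()
E
```

```text
clock: 17.25
position: [0.5338, 0.2396, 0.1499]
ee_rot: [2.15, 2.283, 0.044]
force: [-3.0, -0.1, 4.0]
width: 0.09
t 17.25 p [0.5338 0.2396 0.1499] xax [-0.06   0.998  0.015] yax [0.998 0.06  0.024] z [ 0.023  0.017 -1.   ] F [-2.96 -0.06  3.97] w 8.3 j [-0.96  0.48  0.63  1.83 -0.36  0.92 -0.1 ]
clock: 17.45
position: [0.5327, 0.2396, 0.1499]
ee_rot: [2.15, 2.285, 0.041]
force: [-0.8, 0.6, 1.5]
width: 0.083
t 17.45 p [0.5327 0.2396 0.1499] xax [-0.061  0.998  0.015] yax [0.998 0.06  0.022] z [ 0.021  0.017 -1.   ] F [-0.85  0.56  1.49] w 7.6 j [-0.96  0.48  0.63  1.83 -0.36  0.92 -0.1 ]
```

```bash
python3 -m inch '[[[1,0,0,-4,0],[1,0,0,-6,0],[1,0,0,-8,0],[1,0,0,-8,0],[1,0,0,-10,0],[1,0,0,-12,0],[1,0,0,-14,0],[1,0,0,-14,0],[1,0,0,-14,0],[1,0,0,-10,0],[1,0,0,-5,0],[1,0,0,0,0]]]'
python3 - <<'E'
from h import *
s,R=st()
S=eyes.get_image("scene");crop(S["frame"],250,40,430,200,4,"s7")
th=.207
X=np.array([.5227,-.2276])+np.array([[np.cos(th),-np.sin(th)],[np.sin(th),np.cos(th)]])@[-.032,0]
print(X,(R.T@(np.array([*X,.26])-s["position"])*1000).round(1))
E
```

```text
clock: 18.65
position: [0.5313, 0.2371, 0.2651]
ee_rot: [2.15, 2.281, 0.046]
force: [0.5, 0.5, -4.3]
width: 0.088
t 18.65 p [0.5313 0.2371 0.2651] xax [-0.059  0.998  0.016] yax [0.998 0.059 0.026] z [ 0.025  0.017 -1.   ] F [ 0.52  0.48 -4.32] w 8.1 j [-1.02  0.36  0.7   1.69 -0.26  1.15 -0.19]
[ 0.49138314 -0.2341768 ] [-468.1  -67.7   -4.1]
```

View pics/s7.png

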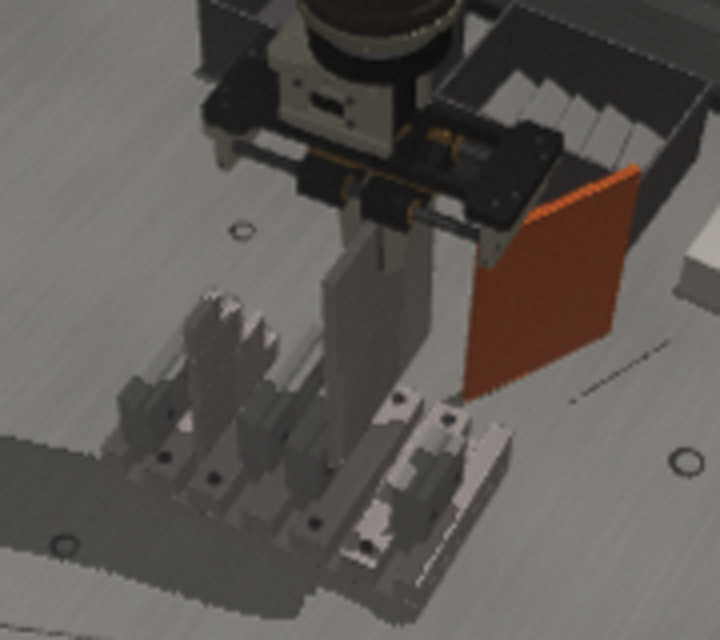

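```bash
python3 -m inch '[[[1,-8,0,0,0],[1,-16,0,0,0],[1,-22,0,0,0],[1,-25,0,0,0],[1,-25,-3,0,0],[1,-25,-5,0,0],[1,-25,-5,0,0],[1,-25,-6,0,0],[1,-25,-6,0,0],[1,-25,-6,0,0],[1,-25,-6,0,0],[1,-25,-6,0,0]]]'; python3 -m inch '[[[1,-25,-5,0,-1],[1,-25,-5,0,-1],[1,-25,-5,0,-2],[1,-25,-5,0,-2],[1,-22,-5,0,-2],[1,-18,-3,0,0],[1,-10,0,0,0],[1,-5,0,0,0],[1,0,0,0,0]]]';python3 - <<'E'
from h import *
s,R=st()
th=.207
X=np.array([.5227,-.2276])+np.array([[np.cos(th),-np.sin(th)],[np.sin(th),np.cos(th)]])@[-.032,0]
print(X,(R.T@(np.array([*X,.26])-s["position"])*1000).round(1),np.degrees(th-np.arctan2(R[1,1],R[0,1])))
E
```

```text
clock: 19.9
position: [0.4963, -0.059, 0.2538]
ee_rot: [2.158, 2.278, 0.028]
force: [0.8, -0.2, -3.6]
width: 0.084
clock: 20.8
position: [0.4736, -0.236, 0.2491]
ee_rot: [2.011, 2.413, 0.019]
force: [0.4, 1.1, -3.1]
width: 0.085
t 20.8 p [ 0.4736 -0.236   0.2491] xax [-0.18   0.984  0.008] yax [0.984 0.18  0.01 ] z [ 0.008  0.009 -1.   ] F [ 0.44  1.09 -3.07] w 7.8 j [-0.26  0.31  0.82  1.82 -0.27  1.12  0.84]
[ 0.49138314 -0.2341768 ] [ -1.3  18.  -10.8] 1.4699051353606054
```

```bash
python3 -m inch '[[[1,0,4,4,-0.8],[1,0,7,8,-0.7],[1,-1,7,10,0],[1,0,5,12,0],[1,0,0,12,0],[1,0,0,8,0],[1,0,0,0,0]]]';python3 - <<'E'
from h import *
s,R=st()
th=.207
Rz=np.array([[np.cos(th),-np.sin(th)],[np.sin(th),np.cos(th)]])
X=np.array([.5227,-.2276])+Rz@[-.026,0]
print(X,(R.T@(np.array([*X,.150])-s["position"])*1000).round(1),np.degrees(th-np.arctan2(R[1,1],R[0,1])))
print("TCP in rest",Rz.T@(s["position"][:2]-[.5227,-.2276]))
S=eyes.get_image("scene");crop(S["frame"],150,150,330,345,3,"s8");T=eyes.get_image("top");crop(T["frame"],360,170,460,260,8,"t8")
d=eyes.get_image("wrist");cv2.imwrite("pics/w8.png",d["frame"])
E
```

```text
clock: 21.5
position: [0.4995, -0.2263, 0.1883]
ee_rot: [-1.966, -2.446, -0.02]
force: [-0.5, 0.2, -3.6]
width: 0.088
t 21.5 p [ 0.4995 -0.2263  0.1883] xax [-0.215  0.977  0.011] yax [0.977 0.215 0.007] z [ 0.005  0.012 -1.   ] F [-0.51  0.17 -3.64] w 8.1 j [-0.22  0.41  0.77  1.86 -0.35  1.01  0.91]
[ 0.49725505 -0.23294365] [-6.4 -3.9 38.2] -0.5538729417724566
TCP in rest [-0.02241693  0.00600048]
```

View pics/s8.png

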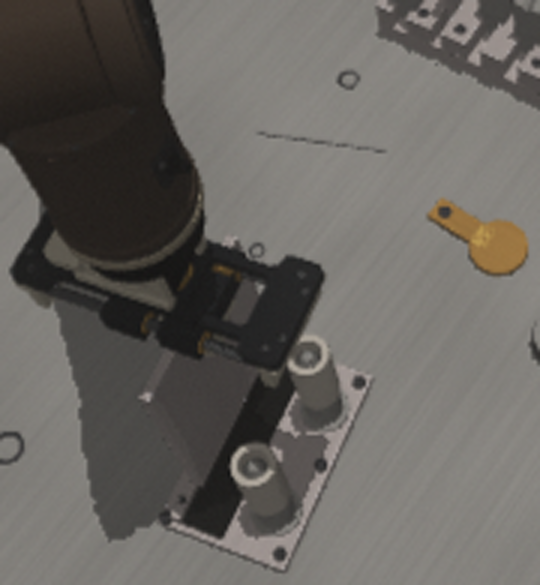

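View pics/w8.png

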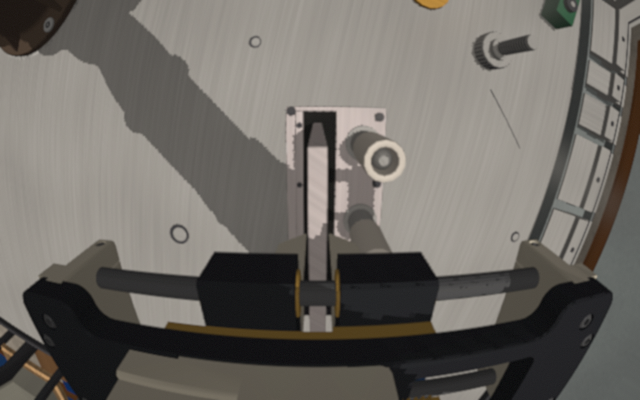

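Run:
```python
from h import *
f=cv2.imread("pics/w8.png");crop(f,270,95,420,245,4,"w8c")
```

```text
(no output)
```

View pics/w8c.png

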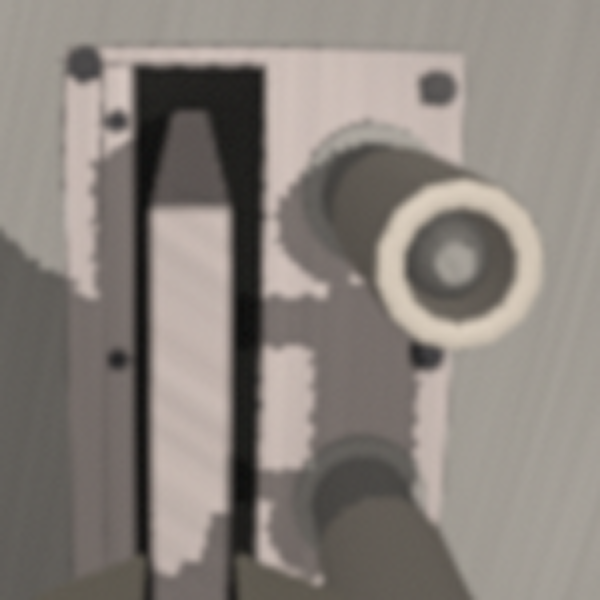

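Run:
```python
from h import *
s,R=st();d=eyes.get_image("wrist");p,r=s["position"],s["ee_rot"]
d2=cv2.imread("pics/w8.png")
th=.207;Rz=np.array([[np.cos(th),-np.sin(th)],[np.sin(th),np.cos(th)]])
def rf(u,v,z):
    q=wplane(d,p,r,270+u/4,95+v/4,z);return (Rz.T@(q[:2]-[.5227,-.2276])*1000).round(1)
print("plate top far",rf(190,206,p[2]+.04),"bottom far",rf(191,110,p[2]-.13))
print("pad far front",rf(135,66,.02),"pad far back (exp 0,80)",rf(265,66,.012))
print("toe edge lower",rf(141,540,.02),"pad back lower",rf(259,540,.012),"deck far back (55,85)",rf(463,52,.01),"deck back lower",rf(440,540,.01),"sleeve top (30,45)",rf(459,264,.12))
```

```text
t 21.65 p [ 0.5002 -0.2272  0.1901] xax [-0.215  0.977  0.009] yax [0.977 0.214 0.01 ] z [ 0.008  0.011 -1.   ] F [ 0.4  -0.35 -3.54] w 7.9 j [-0.22  0.41  0.77  1.85 -0.35  1.01  0.91]
plate top far [-22.5  70.5] bottom far [-20.4  69.4]
pad far front [-34.7  78.6] pad far back (exp 0,80) [ 0.  78.7]
toe edge lower [-33.4 -55.5] pad back lower [  1.4 -58.8] deck far back (55,85) [54.9 84.4] deck back lower [ 56.7 -60. ] sleeve top (30,45) [30.4 44.8]
```

```bash
python3 -m inch '[[[1,-2,-2,4,0],[1,-2,-2,8,0],[1,-2,-2,10,0],[1,0,0,10,0],[1,0,0,8,0],[1,0,0,4,0],[1,0,0,0,0]]]';python3 - <<'E'
from h import *
s,R=st()
th=.217
Rz=np.array([[np.cos(th),-np.sin(th)],[np.sin(th),np.cos(th)]])
print("TCP in rest",Rz.T@(s["position"][:2]-[.5227,-.2276]),np.degrees(th-np.arctan2(R[1,1],R[0,1])))
d=eyes.get_image("wrist");crop(d["frame"],270,95,420,245,4,"w9c")
E
```

```text
clock: 22.4
position: [0.4958, -0.2352, 0.1431]
ee_rot: [1.97, 2.446, 0.023]
force: [0.5, -0.1, -3.3]
width: 0.088
t 22.4 p [ 0.4958 -0.2352  0.1431] xax [-0.214  0.977  0.009] yax [0.977 0.213 0.012] z [ 0.01   0.011 -1.   ] F [ 0.48 -0.09 -3.34] w 8.1 j [-0.17  0.47  0.73  1.91 -0.41  0.91  0.98]
TCP in rest [-0.02793026 -0.00158813] 0.1095313320725298
```

View pics/w9c.png

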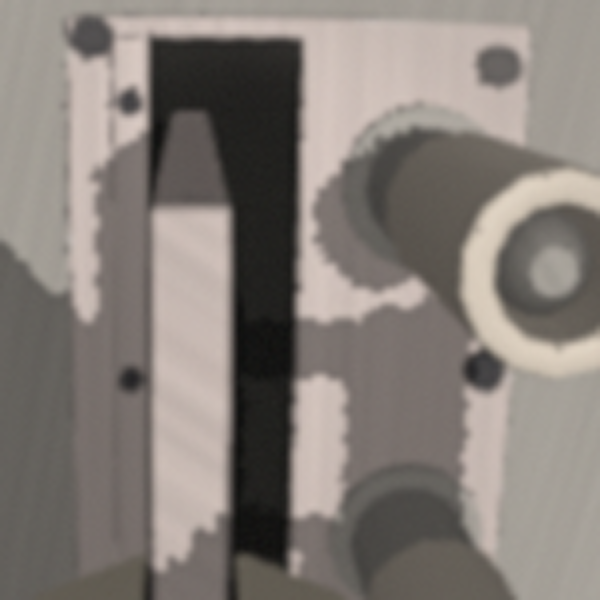

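Run:
```python
from h import *
s,R=st();d=eyes.get_image("wrist");p,r=s["position"],s["ee_rot"]
th=.217;Rz=np.array([[np.cos(th),-np.sin(th)],[np.sin(th),np.cos(th)]])
def rf(u,v,z):
    q=wplane(d,p,r,270+u/4,95+v/4,z);return (Rz.T@(q[:2]-[.5227,-.2276])*1000).round(1)
print("plate bot far corners",rf(172,110,.013),rf(207,110,.013))
print("pad far",rf(151,38,.02),rf(302,38,.012), "deck far",rf(65,18,.01),rf(530,28,.01))
print("plate top far",rf(152,206,.183),rf(232,206,.183))
```

```text
t 22.45 p [ 0.4959 -0.2352  0.1434] xax [-0.214  0.977  0.008] yax [0.977 0.213 0.012] z [ 0.01   0.011 -1.   ] F [-0.07  0.35 -4.  ] w 7.8 j [-0.17  0.47  0.73  1.91 -0.41  0.91  0.98]
plate bot far corners [-29.7  62.5] [-21.6  62.5]
pad far [-34.4  79.4] [ 0.5 79.5] deck far [-54.5  84.4] [55.8 83.7]
plate top far [-31.5  63.8] [-23.7  63.7]
```

```bash
python3 -m inch '[[[1,2,-1.5,-1,0],[1,0,-1.5,0,0],[1,0,-1,0,0]]]'; python3 -m inch '[[[1,0,-1,0,0],[1,0,0,0,0]]]'
python3 - <<'E'
from h import *
st()
d=eyes.get_image("wrist");crop(d["frame"],270,95,420,245,4,"w10c")
E
```

```text
clock: 22.8
position: [0.4923, -0.2343, 0.1457]
ee_rot: [1.967, 2.445, 0.025]
force: [0.1, 0.3, -3.5]
width: 0.086
clock: 23.0
position: [0.4912, -0.2346, 0.1462]
ee_rot: [1.967, 2.445, 0.025]
force: [0.3, 0.6, -2.9]
width: 0.086
t 23.0 p [ 0.4912 -0.2346  0.1462] xax [-0.214  0.977  0.007] yax [0.977 0.214 0.015] z [ 0.013  0.01  -1.   ] F [ 0.35  0.58 -2.92] w 7.9 j [-0.17  0.45  0.73  1.92 -0.4   0.91  0.98]
```

View pics/w10c.png

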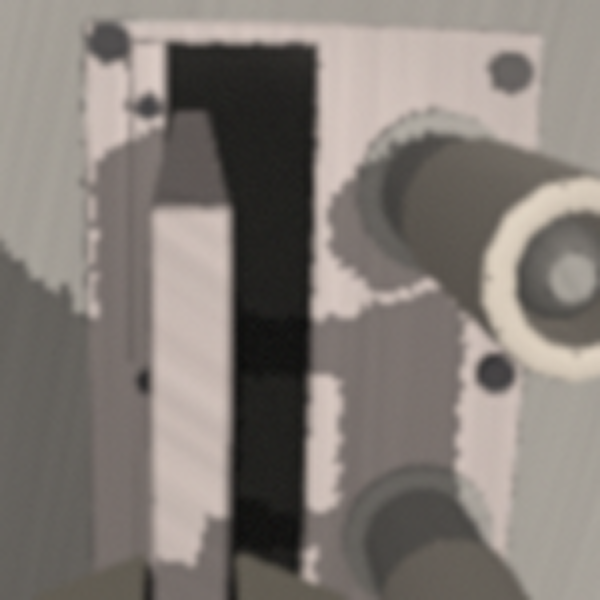

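```bash
python3 -m inch '[[[1,0,-0.5,1.5,0],[1,0,-0.5,1,0]]]'; python3 -m inch '[[[1,0,-0.5,0.7,0],[1,0,0,0.7,0]]]'
python3 - <<'E'
from h import *
s,R=st()
th=.217
Rz=np.array([[np.cos(th),-np.sin(th)],[np.sin(th),np.cos(th)]])
print("TCP in rest",Rz.T@(s["position"][:2]-[.5227,-.2276]))
E
```

```text
clock: 23.25
position: [0.4905, -0.2348, 0.1436]
ee_rot: [1.966, 2.444, 0.026]
force: [-0.4, 0.8, -4.0]
width: 0.088
clock: 23.45
position: [0.4899, -0.2349, 0.142]
ee_rot: [1.967, 2.444, 0.025]
force: [0.2, -0.7, -3.7]
width: 0.085
t 23.45 p [ 0.4899 -0.2349  0.142 ] xax [-0.214  0.977  0.007] yax [0.977 0.214 0.015] z [ 0.013  0.01  -1.   ] F [ 0.23 -0.67 -3.7 ] w 7.9 j [-0.17  0.46  0.73  1.93 -0.41  0.9   0.98]
TCP in rest [-0.03358004 -0.00010846]
```

```bash
python3 -m inch '[[[1,0,-0.5,0.7,0],[1,0,-0.5,0.7,0]]]'; python3 -m inch '[[[1,0,-0.5,0.3,0],[1,0,0,0.3,0]]]'
python3 - <<'E'
from h import *
s,R=st()
d=eyes.get_image("wrist");crop(d["frame"],270,95,420,245,4,"w11c")
E
```

```text
clock: 23.65
position: [0.4897, -0.2356, 0.141]
ee_rot: [1.966, 2.443, 0.026]
force: [0.4, -0.3, 6.0]
width: 0.088
clock: 23.85
position: [0.4896, -0.2357, 0.141]
ee_rot: [1.965, 2.443, 0.028]
force: [-0.5, 0.3, 3.8]
width: 0.086
t 23.85 p [ 0.4896 -0.2357  0.141 ] xax [-0.214  0.977  0.006] yax [0.977 0.214 0.018] z [ 0.016  0.01  -1.   ] F [-0.51  0.32  3.78] w 7.9 j [-0.17  0.46  0.73  1.93 -0.41  0.89  0.99]
```

View pics/w11c.png

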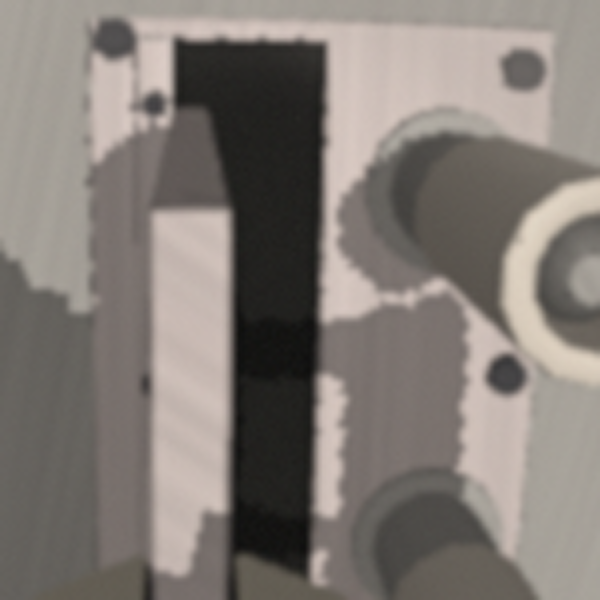

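```bash
python3 -m inch '[[[0.9,0,0,0,0],[0.87,0,0,0,0],[0.87,0,0,0,0]]]' 5; python3 -c "
from h import *
st()"; python3 -m inch '[[[0.87,0,0,-5,0],[0.87,0,0,-6,0],[0.87,0,0,-5,0],[0.87,0,0,0,0]]]'
python3 - <<'E'
from h import *
s,R=st()
d=eyes.get_image("wrist");crop(d["frame"],270,95,420,245,4,"w12c")
S=eyes.get_image("scene");crop(S["frame"],170,180,330,345,4,"s12")
E
```

```text
clock: 24.2
position: [0.4896, -0.236, 0.1409]
ee_rot: [1.965, 2.442, 0.027]
force: [0.7, 0.6, -0.1]
width: 0.129
t 24.2 p [ 0.4896 -0.236   0.1409] xax [-0.214  0.977  0.005] yax [0.977 0.214 0.018] z [ 0.016  0.009 -1.   ] F [ 0.74  0.61 -0.09] w 11.8 j [-0.17  0.46  0.73  1.93 -0.41  0.89  0.99]
clock: 24.6
position: [0.4894, -0.2364, 0.1584]
ee_rot: [1.965, 2.442, 0.026]
force: [-0.6, 0.0, -0.5]
width: 0.13
t 24.6 p [ 0.4894 -0.2364  0.1584] xax [-0.214  0.977  0.005] yax [0.977 0.214 0.018] z [ 0.016  0.009 -1.   ] F [-0.56  0.01 -0.53] w 11.9 j [-0.18  0.43  0.75  1.91 -0.38  0.93  0.97]
```

View pics/w12c.png

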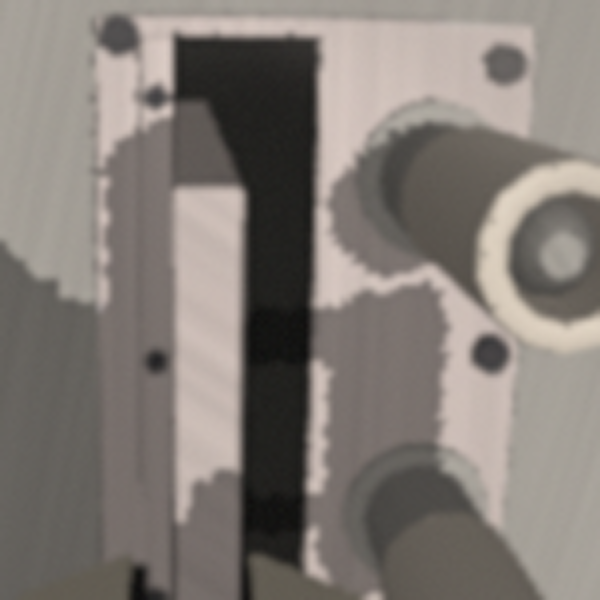

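View pics/s12.png

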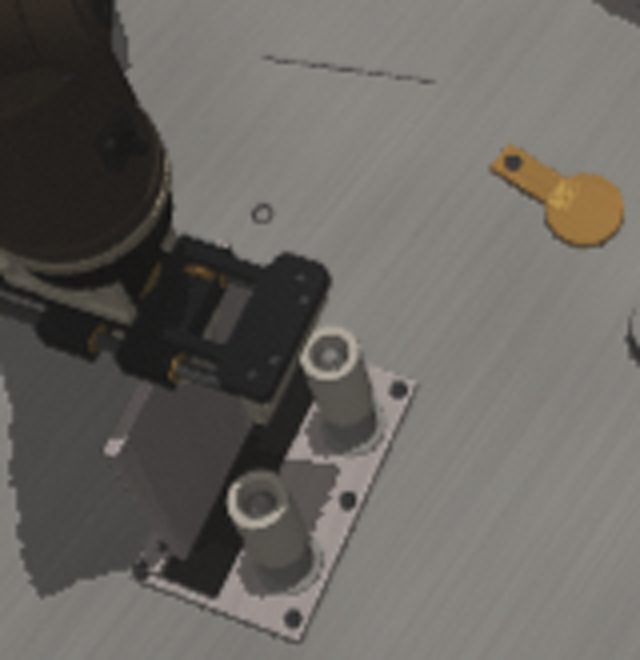

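Run:
```python
from h import *
s,R=st();d=eyes.get_image("wrist");p,r=s["position"],s["ee_rot"]
th=.217;Rz=np.array([[np.cos(th),-np.sin(th)],[np.sin(th),np.cos(th)]])
def rf(u,v,z):
    q=wplane(d,p,r,270+u/4,95+v/4,z);return (Rz.T@(q[:2]-[.5227,-.2276])*1000).round(1)
print("plate bot far corners",rf(175,100,.012),rf(207,100,.012))
print("pad far",rf(175,38,.02),rf(318,38,.012), "deck far",rf(98,18,.01),rf(530,25,.01))
print("plate top far",rf(173,186,.182),rf(246,186,.182),"near",rf(173,540,.182),rf(246,540,.182))
print("toe edge",rf(143,480,.02),rf(140,60,.02),"padback",rf(305,540,.012))
```

```text
t 24.7 p [ 0.4891 -0.2361  0.1578] xax [-0.214  0.977  0.005] yax [0.977 0.214 0.017] z [ 0.016  0.009 -1.   ] F [-0.64  0.22 -1.07] w 12.0 j [-0.18  0.43  0.75  1.91 -0.38  0.93  0.97]
plate bot far corners [-35.1  64.2] [-27.3  64.1]
pad far [-35.1  79.5] [-0.3 79.7] deck far [-53.8  84.6] [53.9 84.8]
plate top far [-36.4  64.5] [-28.4  64.5] near [-36.6  22.8] [-28.   22.7]
toe edge [-43.9 -31.3] [-43.4  74.3] padback [ -0.8 -52.1]
```

```bash
python3 -m inch '[[[0.87,0,2,0,0],[0.87,0,3,0,0],[0.87,0,3,0,0],[0.87,0,3,0,0],[0.87,0,3,0,0],[0.87,0,3,0,0],[0.86,0,3,0,0]]]' 5;  python3 - <<'E'
from h import *
s,R=st()
d=eyes.get_image("wrist");crop(d["frame"],270,95,420,245,4,"w13c")
E
```

```text
clock: 25.45
position: [0.5099, -0.231, 0.1572]
ee_rot: [1.966, 2.444, 0.025]
force: [-0.2, -0.5, 0.5]
width: 0.139
t 25.45 p [ 0.5099 -0.231   0.1572] xax [-0.214  0.977  0.006] yax [0.977 0.214 0.016] z [ 0.014  0.01  -1.   ] F [-0.21 -0.46  0.48] w 12.8 j [-0.18  0.46  0.74  1.87 -0.4   0.95  0.95]
```

View pics/w13c.png

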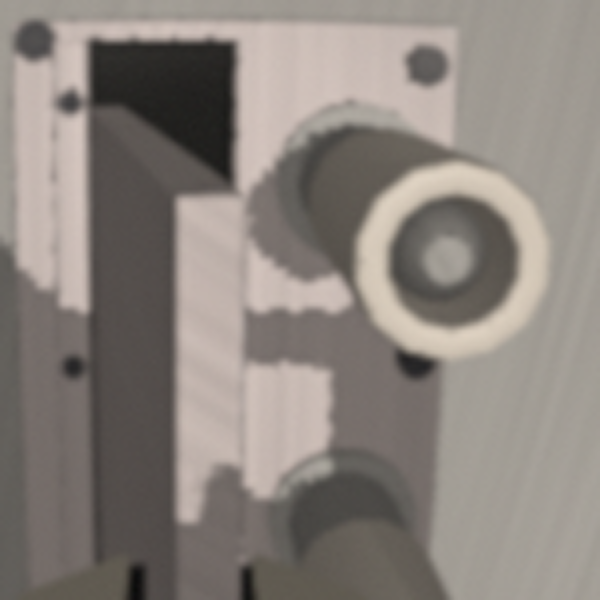

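```bash
python3 -m inch '[[[0.86,0,2.5,0,0],[0.85,0,3,0,0],[0.85,0,3,0,0],[0.84,0,3,0.5,0],[0.84,0,3,0.5,0],[0.83,0,3,0.5,0],[0.82,0,3,0.5,0]]]' 5;  python3 - <<'E'
from h import *
s,R=st()
d=eyes.get_image("wrist");crop(d["frame"],270,95,420,245,4,"w14c")
th=.217;Rz=np.array([[np.cos(th),-np.sin(th)],[np.sin(th),np.cos(th)]])
print("TCP in rest",Rz.T@(s["position"][:2]-[.5227,-.2276]))
E
```

```text
clock: 26.2
position: [0.5322, -0.2261, 0.1554]
ee_rot: [1.965, 2.444, 0.026]
force: [-0.0, -0.2, -0.0]
width: 0.175
t 26.2 p [ 0.5322 -0.2261  0.1554] xax [-0.215  0.977  0.006] yax [0.977 0.214 0.016] z [ 0.014  0.01  -1.   ] F [-0.03 -0.18 -0.02] w 16.1 j [-0.19  0.49  0.73  1.83 -0.41  0.96  0.93]
TCP in rest [ 0.00959266 -0.00053752]
```

View pics/w14c.png

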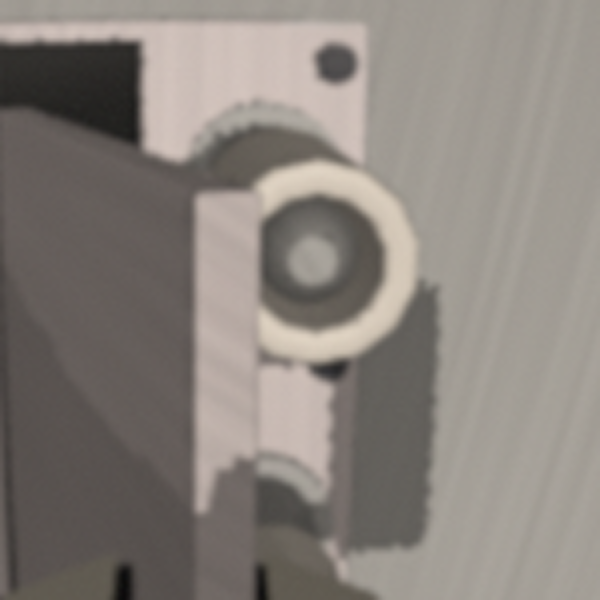

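```bash
python3 -m inch '[[[0.82,0,2,0,0],[0.81,0,2.5,0.5,0],[0.8,0,2.5,0.5,0],[0.8,0,2,0,0],[0.79,0,2,0,0],[0.79,0,1.5,0,0],[0.78,0,1.5,0,0]]]' 5;  python3 - <<'E'
from h import *
s,R=st()
d=eyes.get_image("wrist");crop(d["frame"],220,95,420,245,4,"w15c")
th=.217;Rz=np.array([[np.cos(th),-np.sin(th)],[np.sin(th),np.cos(th)]])
print("TCP in rest",Rz.T@(s["position"][:2]-[.5227,-.2276]))
E
```

```text
clock: 26.95
position: [0.5473, -0.2226, 0.1544]
ee_rot: [1.965, 2.444, 0.026]
force: [-0.7, 0.6, 1.1]
width: 0.217
t 26.95 p [ 0.5473 -0.2226  0.1544] xax [-0.215  0.977  0.006] yax [0.977 0.215 0.016] z [ 0.014  0.009 -1.   ] F [-0.71  0.61  1.09] w 20.0 j [-0.19  0.52  0.72  1.8  -0.42  0.98  0.92]
TCP in rest [ 0.02510908 -0.00042384]
```

View pics/w15c.png

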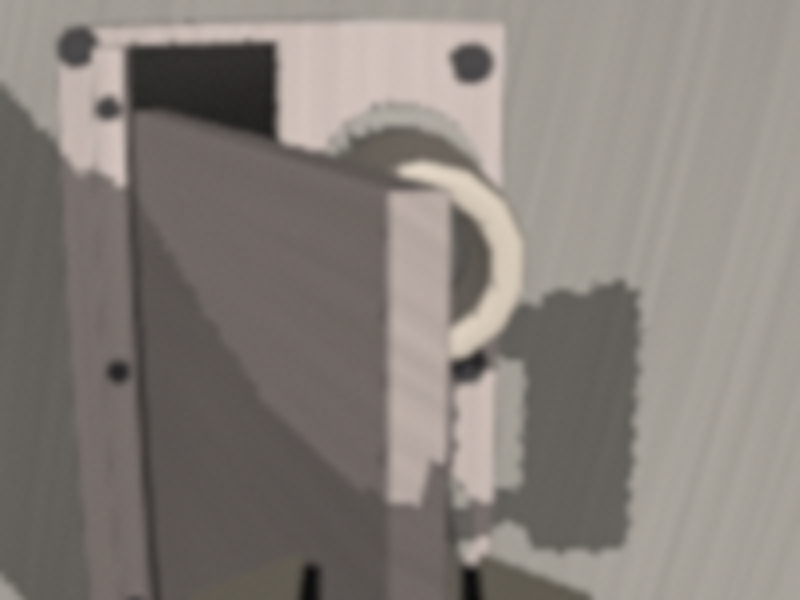

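```bash
python3 -m inch '[[[0.76,0,0,0,0],[0.74,0,0,0,0],[0.72,0,0,0,0],[0.72,0,0,0,0]]]' 5;  python3 - <<'E'
from h import *
s,R=st()
d=eyes.get_image("wrist");crop(d["frame"],220,95,420,245,4,"w16c")
S=eyes.get_image("scene");crop(S["frame"],170,180,330,345,4,"s16")
E
```

```text
clock: 27.4
position: [0.5473, -0.2226, 0.1544]
ee_rot: [1.965, 2.444, 0.025]
force: [0.8, -0.1, 0.0]
width: 0.277
t 27.4 p [ 0.5473 -0.2226  0.1544] xax [-0.215  0.977  0.006] yax [0.977 0.215 0.016] z [ 0.014  0.009 -1.   ] F [ 0.79 -0.07  0.05] w 25.5 j [-0.19  0.52  0.72  1.8  -0.42  0.98  0.92]
```

View pics/w16c.png

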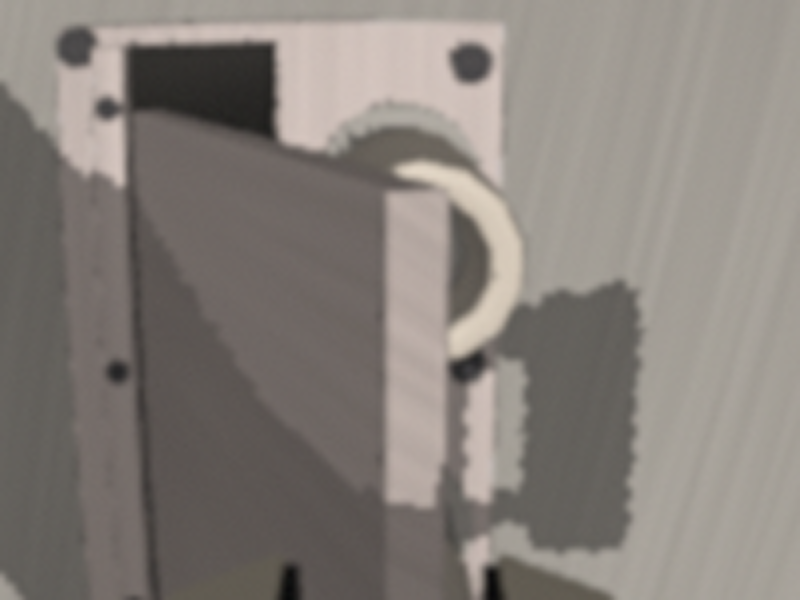

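View pics/s16.png

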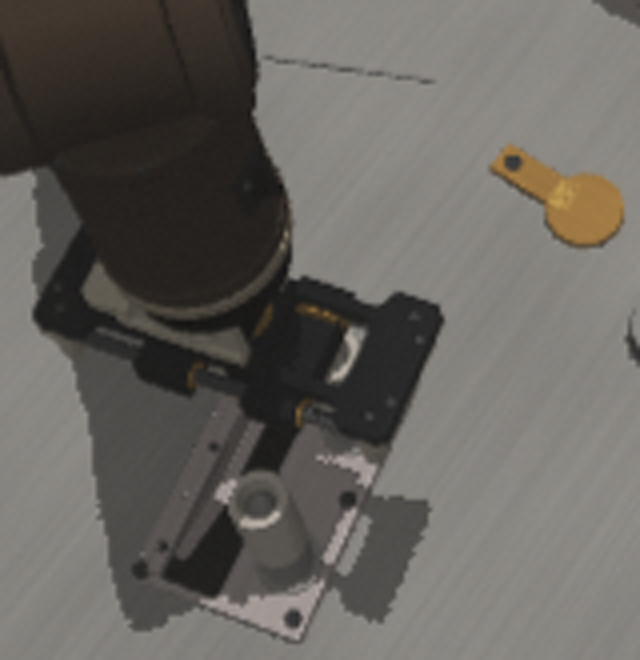

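```bash
python3 -m inch '[[[0.72,0,0,-4,0],[0.72,0,0,-8,0],[0.72,0,0,-10,0],[0.72,0,0,-10,0],[0.72,0,0,-14,0],[0.6,0,0,-18,0],[0.5,0,0,-20,0],[0.3,0,0,-10,0],[0.3,20,0,0,0],[0.3,35,0,0,0],[0.3,40,0,0,0],[0.3,40,0,0,0]]]' 5; python3 -m inch '[[[0.3,40,0,0,0],[0.3,40,0,0,0],[0.3,30,0,0,0],[0.3,0,0,0,0]]]'
python3 - <<'E'
from h import *
s,R=st()
S=eyes.get_image("scene");crop(S["frame"],190,200,330,345,5,"s17");cv2.imwrite("pics/s17f.png",S["frame"])
T=eyes.get_image("top");crop(T["frame"],370,190,450,255,9,"t17")
d=eyes.get_image("wrist");cv2.imwrite("pics/w17.png",d["frame"])
E
```

```text
clock: 28.7
position: [0.5172, -0.0962, 0.2615]
ee_rot: [1.974, 2.426, 0.026]
force: [0.4, 0.6, 0.9]
width: 0.699
clock: 29.1
position: [0.4924, 0.0211, 0.263]
ee_rot: [1.966, 2.434, 0.031]
force: [0.3, 0.4, -0.3]
width: 0.7
t 29.1 p [0.4924 0.0211 0.263 ] xax [-0.21   0.978  0.003] yax [0.977 0.21  0.023] z [ 0.022  0.007 -1.   ] F [ 0.26  0.42 -0.31] w 64.4 j [-0.79  0.19  0.77  1.89 -0.16  1.09  0.25]
```

View pics/s17.png

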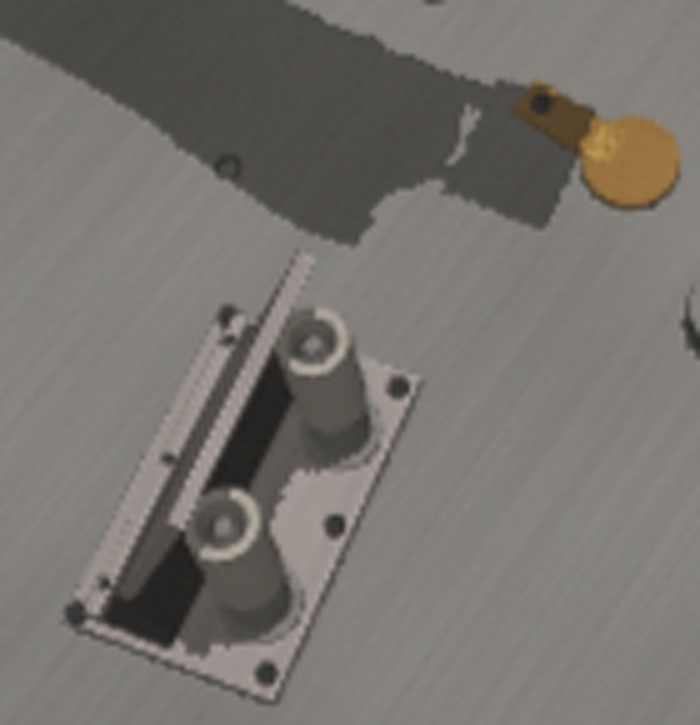

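View pics/t17.png

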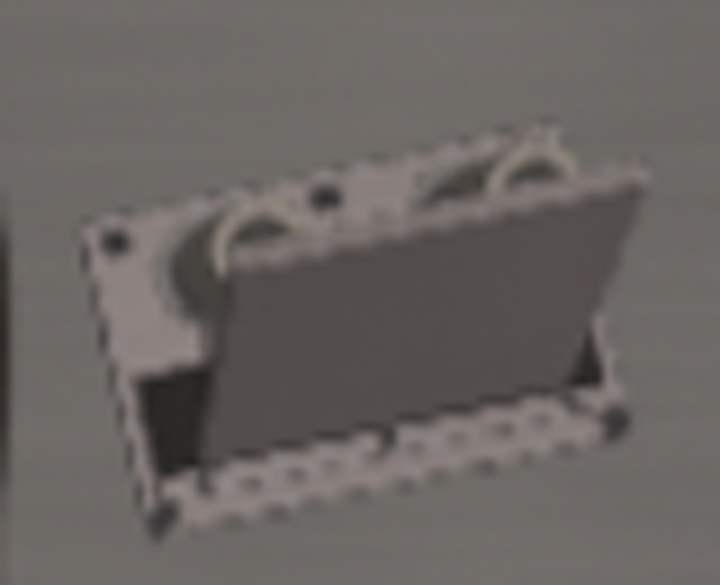

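View pics/s17f.png

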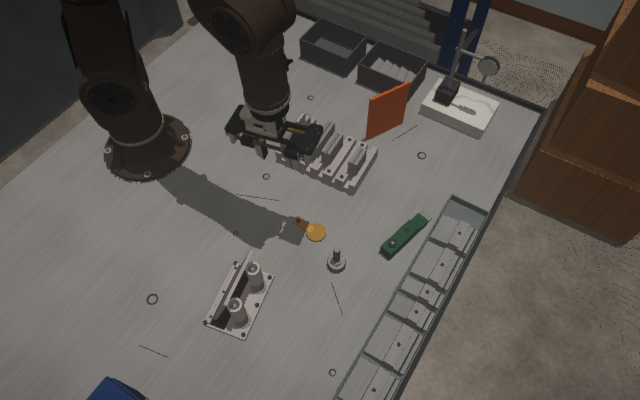

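View pics/w17.png

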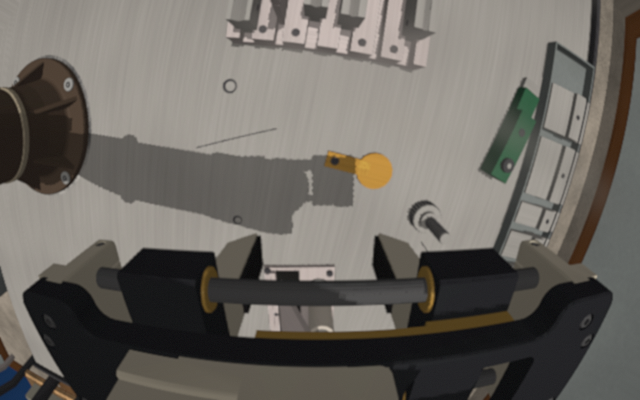

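Run:
```python
from h import *
T=eyes.get_image("top");S=eyes.get_image("scene")
th=.215;Rz=np.array([[np.cos(th),-np.sin(th)],[np.sin(th),np.cos(th)]])
ft=lambda x,y,z:(Rz.T@(plane(T,x/9+370-.44,y/9+190-.44,z)[:2]-[.5227,-.2276])*1000).round(1)
fs=lambda x,y,z:(Rz.T@(plane(S,x/5+190-.4,y/5+200-.4,z)[:2]-[.5227,-.2276])*1000).round(1)
print("TOP top-back ends",ft(230,250,.171),ft(640,167,.171),"top-front ends",ft(235,270,.174),ft(645,187,.174))
print("foot",ft(203,462,.02),ft(574,390,.02),"pad ends",ft(152,475,.012),ft(606,380,.012))
print("SCENE top ends",fs(303,255,.172),fs(178,525,.172))
for nm,d,o,k in(("t",T,(370,190),9),("s",S,(190,200),5)):
    P=[]
    for q in [(32,65,171),(32,-65,171),(24.4,65,174),(24.4,-65,174),(-36,65,20),(-36,-65,20)]:
        w=Rz@(np.array(q[:2])/1000)+[.5227,-.2276];P.append([*w,q[2]/1000])
    print(nm,((proj(d,P)-o+.45)*k).round(0).tolist())
```

```text
TOP top-back ends [31.1 65.3] [ 29. -64.] top-front ends [24.8 65.7] [ 22.6 -63.2]
foot [-33.9  64.5] [-37.2 -66. ] pad ends [-34.7  81.5] [-36.4 -79.6]
SCENE top ends [25.7 62.1] [ 29.1 -65.2]
t [[230.0, 247.0], [641.0, 157.0], [238.0, 271.0], [649.0, 180.0], [203.0, 468.0], [570.0, 387.0]]
s [[320.0, 255.0], [185.0, 528.0], [303.0, 247.0], [167.0, 519.0], [237.0, 345.0], [115.0, 588.0]]
```

Run:
```python
from cell import workorder
print(workorder.sign_off())
```

```text
the job is handed in; nothing more can be done
None
```

The sleeve is on the bare post and the blank is leaning on the rest. I handed the job in at about 29 s of the 64 s allowed.

**What I did**
- I lowered the loose sleeve over the bare post until it met the shoulder with a 28 N contact, then let go. In both camera views its top is level with the fixed sleeve.
- I lifted the blank straight out of its slot and set it upright on the pad at the toe strip. I loosened the jaws a little and laid it back between the fingers, widening them gradually, so it was held all the way back.

**Last checks**
- **Position:** The blank is centred to about 1 mm, with its foot in line with the toe strip and its weight on both sleeves. It did not move when the fingers opened or left.
- **Surroundings:** The other objects look undisturbed in the final pictures, and the arm is clear of everything.

**What disagreed**
- **Views:** The two cameras differ by 3 to 5 mm on where one end of the blank's top edge is. I put this down to reading the pixels, because the foot, pad and top-camera readings agree to within 2 to 3 mm.
- **Gripper tilt:** The gripper drifted up to about 2° off vertical during the faster moves. This did not affect the fit or the placing.

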